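Wedge a walnut board square in the routing fixture

TASK

Load the walnut board into the routing fixture: push it at two points until its long edge lies flush along the aluminium rail, and slide it along the rail right up to the end stop. Then stand the red wedge between the board and the wooden cleat, thin end first, and push it in until it jams firmly and holds the board there on its own. Work slowly and gently: ease the board home, do not bump or force it, nor overdrive the wedge, and leave the other things on the bench where they are.

Things in the scene. Friction and masses are not known exactly. Their poses are not given: they have to be found in the camera images.
- fixture: Fixed fixture base, a white-faced panel 340 (its x) x 560 (its y) x 18 mm thick; origin at the centre of its underside on the bench, z up. +x points across to the rail, y runs along the rail; the stop is at its -y end. The board lies on its top face, 18 mm above the bench.
- rail: Aluminium angle screwed along the far side of the base, 540 mm long, upright leg 45 mm tall; origin at the middle of its inner face, at the base's top face. That face looks to -x (axes are the fixture's), at fixture x = 125 mm. Pressing or bumping the board on it with over 40 N (as at 50 mm/s) knocks it out of square.
- stop: Wooden end stop screwed on the base, 75 x 25 x 28 mm tall; origin at the middle of the face which the board's end meets, at the base's top face; that face looks to +y of the fixture (fixture x = 82.5 mm, y = -255 mm). It too takes up to 40 N from the board.
- mouth (a point): Point on the base's top at the mouth of the wedge passage, on the home board's free edge (fixture x = 30, y = -115 mm). The passage runs from here to -y, 110 mm long, between board and a wooden cleat 28 mm tall with a black rubber face and two knobs (to 50 mm high). It narrows 1 in 10 like the wedge; its width here is 20 to 27 mm, as the cleat happens to be set, so feel for it.
- board: Walnut board, 95 (its x) x 320 (its y) x 28 mm thick, 0.45 to 0.7 kg, too wide to grip, slides on the base with 2 to 5 N; origin at the centre of its underside. Home, its axes are parallel to the fixture's and its +x edge is against the rail, its -y end against the stop.
- wedge_mid (a point): Centre of the red wooden wedge on its edge: 160 mm long, 55 mm tall (27 more than board and cleat), 0.14 kg. +x points to the thin end, z up. Straight side at y = +12.5 mm: goes against the board. Sloping side at y = -18.5 mm at the thick end (31 mm thick), -2.5 mm at the thin end (15 mm). It begins to bind 45 to 125 mm past the mouth, and tightens over 4 to 12 mm more: firm is a 14 to 20 N push.
- mill_dark: Bystander: dark turned pepper mill, 58 mm wide, 190 mm tall; origin under its centre.
- mill_red: Bystander: half-made mill, square pale body 56 mm, red turned top, 177 mm tall; origin under its centre.
- glue: Bystander: yellow glue bottle, 60 mm wide, 170 mm tall; origin under its centre.
- mallet: Bystander: wooden mallet lying down, 270 mm long, 75 mm high; origin under its middle.
- tape: Bystander: yellow tape measure, 70 x 36 x 62 mm tall; origin under its centre.
- pencil: Bystander: flat red carpenter's pencil, 165 x 10 x 8 mm, lying on the robot's side of the fixture base; origin under its middle, length along its y.
- square: Bystander: try square lying flat, stock 110 mm, blade 160 mm, 18 mm high; origin under the stock's middle.
Mind the look-alikes: they are no part of the job. What is shaped like the part that bears wedge_mid but blue is not meant.

How it is judged:
By the outcome, as a careful person would: the job done as asked, in the order asked, and still so for the second after the job is handed in, with the robot touching nothing.
It also fails if it takes over 72 s, if anything falls off the work surface, if the arm or the gripper's body presses on something with over 40 N, if the wrist force passes 120 N, or if a joint passes its speed limit or range.

ROBOT

A 6-joint arm with a two-finger parallel gripper is mounted at the origin on the work surface. World frame = base frame: x ahead of the robot, y to its left, z up, the work surface at z = 0. Lengths are in m, angles in rad, forces in N, time in s.
With the tool pointing down it reaches from about 0.375 to 0.9 m from the base axis. Payload 3.1 kg.
Tool frame: the origin (TCP) lies at the very end of the fingers, on their centre line; the grasp point (between the pads) lies 19 mm behind it; z points along the fingers, y is the direction in which the jaws open and shut (so a half turn about z gives the same grasp; the last joint's range is limited). The gripper opens to 85 mm and grips with 20 to 120 N. Pads are 22 mm wide; open, the fingers measure 114 mm over their backs; the gripper's body (76 mm by 85 mm) begins 54 mm behind the grasp point. The pads swing forward as they close: fully open they stand 13 mm farther back than shut.
Start: joints at [1.083, 0.527, 1.433, -0, 1.181, -0.178], TCP at [0.19, 0.595, 0.199] pointing down, gripper open.
Joint ranges: [-3.08, 3.08], [-0.75, 2.2], [0.22, 2.44], [-1.43, 4.57], [0, 2.65], [-2.85, 2.85]. Speed limits (rad/s): [2.79, 2.79, 3.14, 3.14, 3.14, 3.14].

INTERFACE

Orientations are given as a unit quaternion [x, y, z, w].
In Python, from station import manip gives the robot as it stands.
- The arm moves only by the tool send_rows, never from a script. Its argument "motion" is a list of rows, each an object with "gripper": the finger opening in mm, from 0 to 85.4; "travel": the shift along the tool's x, y, z in mm, a list of three; "rotation": the turn, a rotation vector about the tool's x, y, z in degrees, a list of three. In form: [{"gripper": gripper, "travel": [x, y, z], "rotation": [ax, ay, az]}, ...]. A call has 1 to 12 rows; each row shifts and turns the commanded pose from where the row before left it, along the tool's axes as they then stand; what a row does not reach is not made up. A row lasts 1/12 s, in which the tool goes at most 41.7 mm and 7.16 degrees, less where a joint would pass 70% of its speed; a pose out of reach is approached as far as the arm can. A call is refused whole if a number of a shift passes 41.7 or a number of a turn 7.16, either way. A call with a gripper value outside its range is refused whole. The fingers move at their own pace and stop on an object; "newtons" is the grip in N (left out, the last holds). Time passes only in rows, so rows that do not move let the fingers close. It gives the time, the measured TCP pose, the force and the opening at its end, in the units of the state.
- manip.sense(): the state, without advancing time (a new reading comes with each control period).
- manip.snapshot(name): name is "scene" or "top" or "wrist"; returns the picture (400x640x3 uint8, red, green, blue); there is no depth.
- manip.calibration(name): a dict with "fx", "fy", "cx", "cy" (pixels), "k1" (the pictures are not rectified: a ray, as slopes to the right and down, at radius r is drawn at 1 + k1 r^2 times it, then the intrinsics apply), "cam_to_world" (4x4, takes a point from camera to world coordinates). Camera axes: x right, y down, z forward; pixel columns grow to the right and rows downward; lengths in m; the calibration is good to about 2 mm. A picture is of the moment at which its call begins: read the wrist's pose just before it. calibration takes no time and is no camera call; for the wrist camera it gives the pose at the moment of the call.
- manip.sign_off(): hands the job in, once; it reports no verdict.
The state is a dict: "t": time; "q": joint angles; "qd": joint speeds; "tau": joint torques, N m; "tcp_pos": TCP position; "tool_rot": TCP orientation; "force": force on the tool from outside, world axes, zero at the start; "ft_torque": the same for the moment, N m; "finger_gap": opening from 0.0 (shut) to 1.0 (fully open).
Only numpy, scipy, OpenCV 4.12 (cv2) and the standard library are available. Lean on these libraries where they do the work, as an engineer would, in place of code of your own. Each camera call takes 0.05 s, during which the arm holds its last target. There are 200 camera calls.

## Working session

There is one attempt and no reset: what is moved stays moved. The work goes in short steps, Python scripts to look and compute and a tool call to move; the robot and the scene stay as the last step left them, time stands still between calls to the robot, and variables do not carry over. Pictures are saved under pics/ and viewed, about 8 in all and at most 12, crops included, and the job is handed in when it is done.

Besides the shell and the picture viewer there is one more tool, called after "Call:" as a command line: name --argument value ..., lists and objects as JSON in quotes. send_rows: Moves the arm, as the interface text tells. Its arguments: {"type":"object","properties":{"motion":{"type":"array","items":{"type":"object","properties":{"gripper":{"type":"number"},"travel":{"type":"array","items":{"type":"number"}},"rotation":{"type":"array","items":{"type":"number"}}}}},"newtons":{"type":"number"}},"required":["motion"]}

```bash
mkdir -p pics; ls
python3 - <<'E'
from station import manip
import cv2
for n in("top","scene"):
    cv2.imwrite(f"pics/{n}0.png",manip.snapshot(n)[:,:,::-1])
    c=manip.calibration(n);print(n,c)
s=manip.sense();print(s)
E
```

```text
pics
top {'fx': 430.71320240011505, 'fy': 430.71320240011505, 'cx': 321.46286907152495, 'cy': 183.31245767874452, 'k1': -0.08049118777140651, 'cam_to_world': array([[ 0.01009654, -0.98882293,  0.14875239,  0.25787017],
       [-0.99994058, -0.01059549, -0.00256211, -0.00529099],
       [ 0.00410957, -0.14871769, -0.98887115,  1.52615712],
       [ 0.        ,  0.        ,  0.        ,  1.        ]])}
scene {'fx': 493.52747447151626, 'fy': 493.52747447151626, 'cx': 325.0785440156607, 'cy': 196.10178959160095, 'k1': 0.01854398667646386, 'cam_to_world': array([[-4.66164935e-01,  6.32168137e-01, -6.18913321e-01,
         1.47501346e+00],
       [ 8.84697245e-01,  3.33907021e-01, -3.25295074e-01,
         5.02098746e-01],
       [ 1.01832284e-03, -6.99192068e-01, -7.14933154e-01,
         1.19541169e+00],
       [ 0.00000000e+00,  0.00000000e+00,  0.00000000e+00,
         1.00000000e+00]])}
{'t': 0.1, 'q': array([ 1.08348552e+00,  5.28399758e-01,  1.43379883e+00,  1.29276940e-05,
        1.18141568e+00, -1.78499393e-01]), 'qd': array([ 0.00154792, -0.00238086, -0.00431446,  0.00147947,  0.0003771 ,
       -0.00153697]), 'tau': array([-2.17268780e-04, -4.43309212e+01, -1.78585660e+01, -2.46662630e-04,
        3.97230047e-03, -1.99040272e-05]), 'tcp_pos': array([0.18957624, 0.59479287, 0.19760739]), 'tool_rot': array([ 1.53795253e-01,  9.88102221e-01, -9.53357914e-04, -3.35971177e-04]), 'force': array([ 0.12361521, -0.59296344, -0.12550802]), 'ft_torque': array([ 0.00652672, -0.05296266, -0.01539196]), 'finger_gap': 0.9967315408453908}
```

View pics/top0.png

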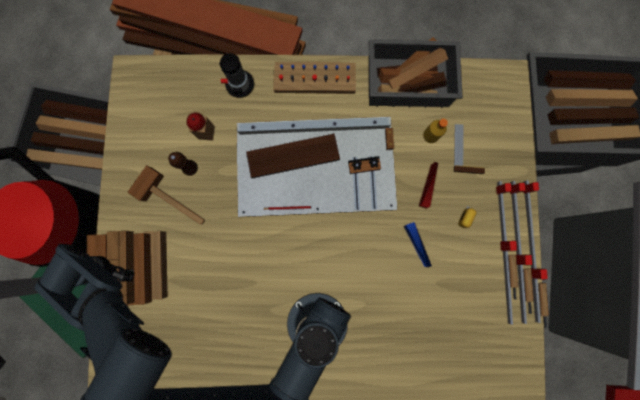

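View pics/scene0.png

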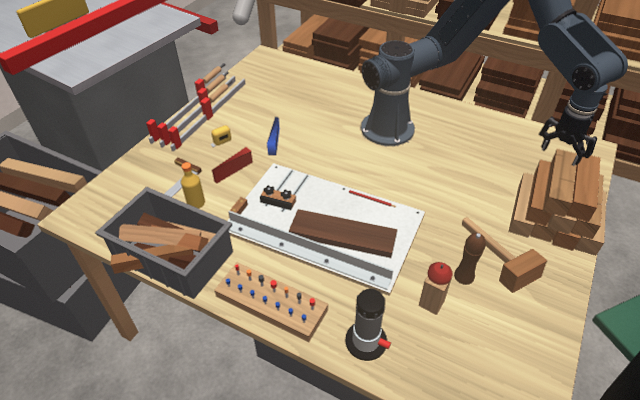

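The top view shows the fixture at (237–397, 118–216) with the rail at its upper side and the stop at (390,138). The board is at (293,156) and the cleat at (365,165). There are two wedge-shaped parts, one red at (428,185) and one blue at (417,245). The red one fits the description; I'll enlarge it to confirm.

```bash
cat > h.py <<'E'
import numpy as np, cv2
from station import manip
from scipy.spatial.transform import Rotation as R
def K(c): return np.array([[c['fx'],0,c['cx']],[0,c['fy'],c['cy']],[0,0,1.]]), np.array([c['k1'],0,0,0.])
def w(c,uv,z):
    k,d=K(c); p=cv2.undistortPoints(np.array(uv,float).reshape(-1,1,2),k,d).reshape(-1,2)
    T=c['cam_to_world']; r=np.c_[p,np.ones(len(p))]@T[:3,:3].T; o=T[:3,3]
    z=np.broadcast_to(z,len(p)); return o+r*((z-o[2])/r[:,2])[:,None]
def px(c,P):
    k,d=K(c); T=np.linalg.inv(c['cam_to_world'])
    return cv2.projectPoints(np.array(P,float).reshape(-1,1,3),cv2.Rodrigues(T[:3,:3])[0],T[:3,3],k,d)[0].reshape(-1,2)
def st():
    s=manip.sense(); m=R.from_quat(s['tool_rot']).as_matrix()
    print('t',round(s['t'],2),'tcp',(s['tcp_pos']*1000).round(1),'x',m[:,0].round(3),'y',m[:,1].round(3),'F',s['force'].round(1),'M',s['ft_torque'].round(2),'gap',round(s['finger_gap']*85.4,1)); return s
E
python3 - <<'E'
from h import *
im=cv2.imread('pics/top0.png')
a=cv2.resize(im[112:222,230:400],None,fx=4.5,fy=4.5,interpolation=cv2.INTER_CUBIC)
cv2.imwrite('pics/c1.png',a)
b=cv2.resize(im[150:275,395:495],None,fx=4.5,fy=4.5,interpolation=cv2.INTER_CUBIC)
cv2.imwrite('pics/c2.png',b)
E
```

```text
(no output)
```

View pics/c1.png

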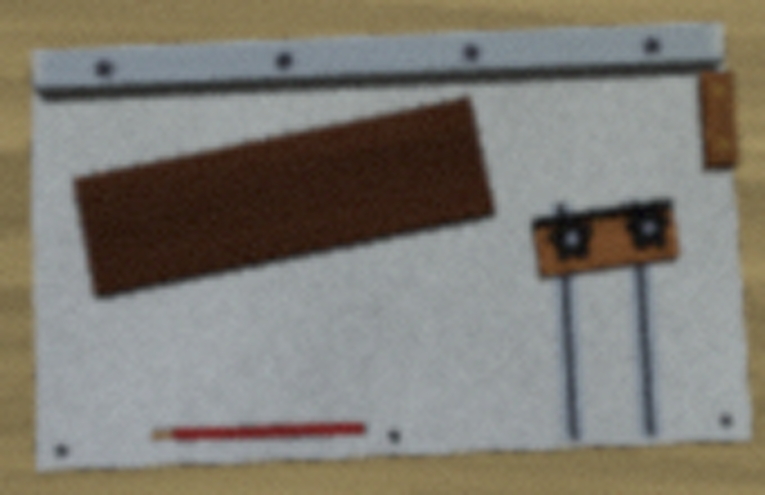

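View pics/c2.png

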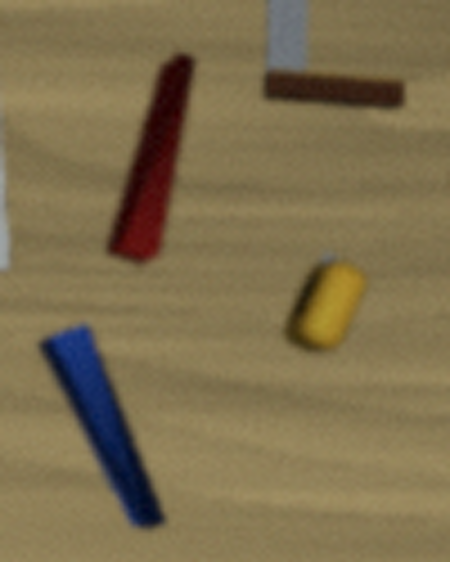

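Confirmed: of the two candidates, red at (428,185) and blue at (417,245), the red wedge matches. It stands on its edge with the thin end away from the robot, (181,58) in the crop, and the thick end at (138,252). The blue one is the look-alike.

The board is tilted about 12°, with its -y end near the rail. Next I'll fit the poses.

```bash
cat > fit.py <<'E'
from h import *
from scipy.optimize import minimize
im=cv2.imread('pics/top0.png'); c=manip.calibration('top'); 
f=lambda P:np.array(P)/4.5+[230,112]-.5+.11
fl=w(c,f([(38,468),(750,438)]),.018)
v=fl[0]-fl[1]; print('len',np.hypot(*v[:2])*1000)
yaw=np.arctan2(-v[0],v[1]); ex=np.array([np.cos(yaw),np.sin(yaw)]); ey=np.array([-ex[1],ex[0]])
o=fl[:,:2].mean(0)+.17*ex
print('fixture',o.round(4),'yaw',np.degrees(yaw).round(2))
def fx(uv,z):
    p=w(c,f(uv),z)[:,:2]-o; return (np.c_[p@ex,p@ey]*1000).round(1)
print('board corners',fx([(75,180),(468,97),(494,213),(97,297)],.046).tolist())
print('cleat top (rubber)',fx([(533,222),(672,202)],.046).tolist(),'stop',fx([(700,72),(705,168)],.046).tolist(),'railbase',fx([(42,97),(640,72)],.018).tolist(),'railtop',fx([(36,88),(720,63)],.063).tolist())
b,g,r=[im[...,i].astype(int) for i in range(3)]
m=((r>1.8*g+8)&(r>1.8*b+8)).astype(np.uint8); M=np.zeros_like(m); M[155:212,412:445]=m[155:212,412:445]
print('px',M.sum())
def model(p):
    x,y,t=p; q=np.array([(-80,12.5),(80,12.5),(80,-2.5),(-80,-18.5)])/1000
    Rt=np.array([[np.cos(t),-np.sin(t)],[np.sin(t),np.cos(t)]]); q=q@Rt.T+[x,y]
    P=np.vstack([np.c_[q,np.zeros(4)],np.c_[q,np.full(4,.055)]])
    h=cv2.convexHull(px(c,P).astype(np.float32))
    s=np.zeros((400*8,100*8),np.uint8); cv2.fillPoly(s,[((h-[380,0]+.5)*8).astype(int)],255)
    return cv2.resize(s,(100,400),interpolation=cv2.INTER_AREA)/255.
tgt=cv2.GaussianBlur(M[:,380:480].astype(float),(0,0),1)
cost=lambda p:((cv2.GaussianBlur(model(p),(0,0),1)-tgt)**2).sum()
p0=w(c,[(428,185)],.03)[0]
best=min((minimize(cost,[p0[0],p0[1],a],method='Nelder-Mead',options=dict(initial_simplex=np.array([[p0[0],p0[1],a],[p0[0]+.02,p0[1],a],[p0[0],p0[1]+.02,a],[p0[0],p0[1],a+.2]]))) for a in(-.3,0.,.3)),key=lambda r:r.fun)
print('wedge',best.x.round(4),np.degrees(best.x[2]).round(1),best.fun)
E
python3 fit.py; python3 -c "
from h import *
c=manip.calibration('wrist');print(c['cam_to_world'].round(3),c['fx']);st()"
```

```text
len 556.8030332110503
fixture [0.5514 0.0134] yaw 3.02
board corners [[52.0, 241.0], [105.7, -69.4], [11.8, -85.3], [-41.6, 225.3]]
cleat top (rubber) [[3.4, -115.3], [14.8, -224.8]] stop [[118.8, -253.7], [41.0, -252.5]] railbase [[128.0, 271.3], [128.4, -210.0]] railtop [[122.9, 267.7], [120.7, -267.1]]
px 343
wedge [ 0.4822 -0.3917 -0.3145] -18.0 33.1658470678564
[[ 0.304  0.91   0.284  0.118]
 [ 0.953 -0.29  -0.092  0.618]
 [-0.002  0.298 -0.955  0.375]
 [ 0.     0.     0.     1.   ]] 320.52735680142337
t 0.1 tcp [189.6 594.8 197.6] x [-0.953  0.304  0.   ] y [ 0.304  0.953 -0.002] F [ 0.1 -0.6 -0.1] M [ 0.01 -0.05 -0.02] gap 85.1
```

Call:
send_rows --motion '[{"gripper": 0, "travel": [0, 0, 0], "rotation": [0, 0, -6.9]}, {"gripper": 0, "travel": [0, 0, 0], "rotation": [0, 0, -6.9]}, {"gripper": 0, "travel": [0, 0, 0], "rotation": [0, 0, -6.9]}]' --newtons 40

```text
t: 0.35
tcp_pos: [0.1897, 0.595, 0.1979]
tool_rot: [-0.029, 1.0, -0.001, -0.0]
force: [0.3, -0.4, -0.1]
finger_gap: 0.605
```

```bash
cat >> h.py <<'E'
O=np.array([.5514,.0134]); YAW=np.radians(3.02)
EX=np.array([np.cos(YAW),np.sin(YAW)]); EY=np.array([-EX[1],EX[0]])
def go(xf,yf,z):
    "tool-frame mm from the measured pose to fixture (xf,yf) mm, z mm"
    s=st(); m=R.from_quat(s['tool_rot']).as_matrix(); p=s['tcp_pos']
    d=p[:2]-O; print('now in fixture',(d@EX*1000).round(1),(d@EY*1000).round(1),'yaw err of -x',np.degrees(np.arctan2(m[:2,0]@-EY,m[:2,0]@-EX)).round(2))
    t=np.r_[O+xf/1000*EX+yf/1000*EY,z/1000]; print('travel',((t-p)@m*1000).round(1))
E
python3 -c "
from h import *
go(-64,186,120)"
```

```text
t 0.35 tcp [189.7 595.  197.9] x [-0.998 -0.058  0.001] y [-0.058  0.998 -0.001] F [ 0.3 -0.4 -0.1] M [-0.03 -0.02 -0.01] gap 51.7
now in fixture -330.6 599.9 yaw err of -x 0.33
travel [-264.3 -415.3   78.2]
```

Call:
send_rows --motion '[{"gripper": 0, "travel": [-8, -12, 0]}, {"gripper": 0, "travel": [-19, -29.5, 2]}, {"gripper": 0, "travel": [-20, -31.5, 5]}, {"gripper": 0, "travel": [-20, -31.5, 6]}, {"gripper": 0, "travel": [-20, -31.5, 6]}, {"gripper": 0, "travel": [-20, -31.5, 7]}, {"gripper": 0, "travel": [-20, -31.5, 7]}, {"gripper": 0, "travel": [-20, -31.5, 7]}, {"gripper": 0, "travel": [-20, -31.5, 7]}, {"gripper": 0, "travel": [-20, -31.5, 7]}, {"gripper": 0, "travel": [-20, -31.5, 7]}, {"gripper": 0, "travel": [-20, -31.5, 7]}]'

```text
validation failed for argument at $.mo...
```

Call:
send_rows --motion '[{"gripper": 0, "travel": [-20, -31.5, 10]}, {"gripper": 0, "travel": [-17, -27, 15]}, {"gripper": 0, "travel": [0, 0, 18]}, {"gripper": 0, "travel": [0, 0, 18]}, {"gripper": 0, "travel": [0, 0, 18]}, {"gripper": 0, "travel": [0, 0, 12]}, {"gripper": 0, "travel": [0, 0, 0]}]'

```text
validation failed for argument at $.mo...
```

```bash
python3 -c "
from h import *
go(-64,186,28)"
```

```text
t 0.35 tcp [189.7 595.  197.9] x [-0.998 -0.058  0.001] y [-0.058  0.998 -0.001] F [ 0.3 -0.4 -0.1] M [-0.03 -0.02 -0.01] gap 51.7
now in fixture -330.6 599.9 yaw err of -x 0.33
travel [-264.3 -415.2  170.2]
```

Call:
send_rows --motion '[{"gripper": 0, "travel": [-8, -12, 0], "rotation": [0, 0, 0]}, {"gripper": 0, "travel": [-19, -29.5, 2], "rotation": [0, 0, 0]}, {"gripper": 0, "travel": [-20, -31.5, 5], "rotation": [0, 0, 0]}, {"gripper": 0, "travel": [-20, -31.5, 6], "rotation": [0, 0, 0]}, {"gripper": 0, "travel": [-20, -31.5, 6], "rotation": [0, 0, 0]}, {"gripper": 0, "travel": [-20, -31.5, 7], "rotation": [0, 0, 0]}, {"gripper": 0, "travel": [-20, -31.5, 7], "rotation": [0, 0, 0]}, {"gripper": 0, "travel": [-20, -31.5, 7], "rotation": [0, 0, 0]}, {"gripper": 0, "travel": [-20, -31.5, 7], "rotation": [0, 0, 0]}, {"gripper": 0, "travel": [-20, -31.5, 7], "rotation": [0, 0, 0]}, {"gripper": 0, "travel": [-20, -31.5, 7], "rotation": [0, 0, 0]}, {"gripper": 0, "travel": [-20, -31.5, 7], "rotation": [0, 0, 0]}]'

```text
t: 1.35
tcp_pos: [0.4357, 0.2487, 0.1302]
tool_rot: [-0.024, 1.0, -0.0, -0.0]
force: [0.7, 0.7, 0.1]
finger_gap: 0.001
```

```bash
python3 -c "
from h import *
go(-64,186,28)
cv2.imwrite('pics/w1.png',manip.snapshot('wrist')[:,:,::-1])"
```

```text
t 1.35 tcp [435.7 248.7 130.2] x [-0.999 -0.049  0.001] y [-0.049  0.999 -0.001] F [0.7 0.7 0.1] M [-0.   -0.03  0.01] gap 0.1
now in fixture -103.2 241.1 yaw err of -x -0.22
travel [-39.5 -54.9 102.2]
```

View pics/w1.png

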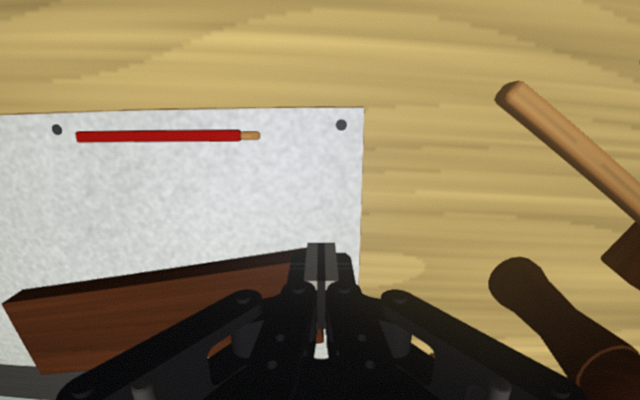

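The wrist view shows the board's free edge from (5,300) to (290,250). The pencil is clear at (170,135), and the path down is free.

Call:
send_rows --motion '[{"gripper": 0, "travel": [-13, -18, 0], "rotation": [0, 0, 0]}, {"gripper": 0, "travel": [-13, -18, 5], "rotation": [0, 0, 0]}, {"gripper": 0, "travel": [-13, -18, 10], "rotation": [0, 0, 0]}, {"gripper": 0, "travel": [0, 0, 22], "rotation": [0, 0, 0]}, {"gripper": 0, "travel": [0, 0, 25], "rotation": [0, 0, 0]}, {"gripper": 0, "travel": [0, 0, 25], "rotation": [0, 0, 0]}, {"gripper": 0, "travel": [0, 0, 13], "rotation": [0, 0, 0]}, {"gripper": 0, "travel": [-3, 0, 0], "rotation": [0, 0, 0]}, {"gripper": 0, "travel": [-3, 0, 0], "rotation": [0, 0, 0]}, {"gripper": 0, "travel": [-3, 0, 0], "rotation": [0, 0, 0]}, {"gripper": 0, "travel": [-2, 0, 0], "rotation": [0, 0, 0]}, {"gripper": 0, "travel": [-2, 0, 0], "rotation": [0, 0, 0]}]'

```text
t: 2.4
tcp_pos: [0.4914, 0.2003, 0.0317]
tool_rot: [-0.026, 1.0, 0.0, 0.001]
force: [0.5, -0.2, -0.1]
finger_gap: 0.001
```

```bash
python3 -c "
from h import *
go(20,186,28)"
```

```text
t 2.4 tcp [491.4 200.3  31.7] x [-0.999 -0.052 -0.003] y [-0.052  0.999  0.   ] F [ 0.5 -0.2 -0.1] M [0.04 0.01 0.  ] gap 0.1
now in fixture -50.1 189.8 yaw err of -x -0.04
travel [-70.1  -3.8   3.9]
```

Call:
send_rows --motion '[{"gripper": 0, "travel": [-2, 0, 0], "rotation": [0, 0, 0]}, {"gripper": 0, "travel": [-2, 0, 0], "rotation": [0, 0, 0]}, {"gripper": 0, "travel": [-2, 0, 0], "rotation": [0, 0, 0]}, {"gripper": 0, "travel": [-2, 0, 0], "rotation": [0, 0, 0]}, {"gripper": 0, "travel": [-2, 0, 0], "rotation": [0, 0, 0]}, {"gripper": 0, "travel": [-2, 0, 0], "rotation": [0, 0, 0]}]'

```text
t: 2.9
tcp_pos: [0.5022, 0.2008, 0.0305]
tool_rot: [-0.026, 1.0, -0.0, -0.0]
force: [0.4, -0.8, 0.1]
finger_gap: -0.001
```

Call:
send_rows --motion '[{"gripper": 0, "travel": [-2.5, 0, 0], "rotation": [0, 0, 0]}, {"gripper": 0, "travel": [-2.5, 0, 0], "rotation": [0, 0, 0]}, {"gripper": 0, "travel": [-2.5, 0, 0], "rotation": [0, 0, 0]}, {"gripper": 0, "travel": [-2.5, 0, 0], "rotation": [0, 0, 0]}, {"gripper": 0, "travel": [-2.5, 0, 0], "rotation": [0, 0, 0]}, {"gripper": 0, "travel": [-2.5, 0, 0], "rotation": [0, 0, 0]}, {"gripper": 0, "travel": [-2.5, 0, 0], "rotation": [0, 0, 0]}, {"gripper": 0, "travel": [-2.5, 0, 0], "rotation": [0, 0, 0]}, {"gripper": 0, "travel": [-2.5, 0, 0], "rotation": [0, 0, 0]}, {"gripper": 0, "travel": [-2.5, 0, 0], "rotation": [0, 0, 0]}]'

```text
t: 3.73
tcp_pos: [0.5273, 0.2021, 0.0305]
tool_rot: [-0.026, 1.0, 0.0, 0.0]
force: [0.9, 0.6, 0.6]
finger_gap: 0.0
```

```bash
python3 -c "
from h import *
go(15,186,28)"
```

```text
t 3.73 tcp [527.3 202.1  30.5] x [-0.999 -0.052 -0.   ] y [-0.052  0.999  0.   ] F [0.9 0.6 0.6] M [-0.02  0.03  0.05] gap 0.0
now in fixture -14.2 189.7 yaw err of -x -0.01
travel [-29.2  -3.7   2.5]
```

```bash
python3 -c "
from h import *
im=manip.snapshot('scene')[:,:,::-1]; im2=manip.snapshot('top')[:,:,::-1]
a=cv2.resize(im[150:300,220:440],(720,491));b=cv2.resize(im2[112:222,230:400],None,fx=2,fy=2)
a[:220,-340:]=b
cv2.imwrite('pics/s1.png',a)"
```

```text
(no output)
```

View pics/s1.png

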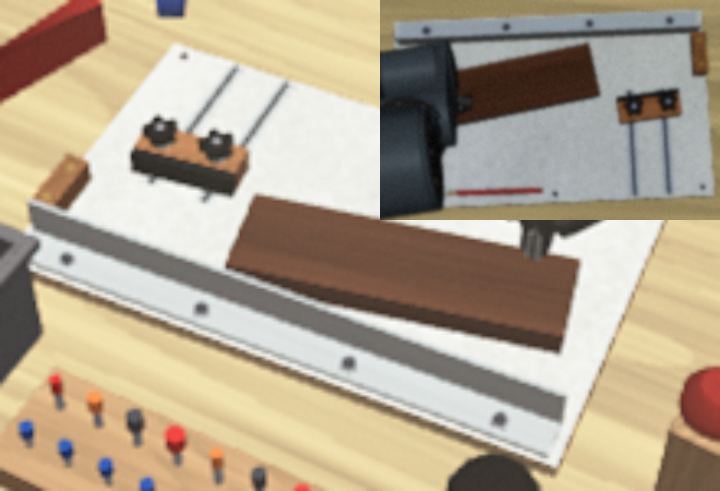

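```bash
python3 -c "
from h import *
s=st(); c=manip.calibration('scene'); f=lambda P:((px(c,P)-[220,150])*3.273).round(0).tolist()
print('tcp',f(s['tcp_pos']))
F=lambda x,y,z:np.r_[O+x/1e3*EX+y/1e3*EY,z/1e3]
print('rail ends top',f([F(125,270,63),F(125,-270,63)]),'panel corner',f([F(-170,-280,18)]),'stop',f([F(120,-255,46),F(45,-255,46)]))
print('board orig',f([F(52,241,46),F(105.7,-69,46),F(11.8,-85,46),F(-41.6,225,46)]))
T=lambda p:(p/3.273+[220,150])
for p in ([577,263],[560,340],[228,267],[257,196]):
  q=w(c,[T(np.array(p))],.046)[0,:2]-O; print(p,(q@EX*1000).round(),(q@EY*1000).round())
"
```

```text
t 3.83 tcp [527.7 202.1  30.6] x [-0.999 -0.052 -0.001] y [-0.052  0.999  0.   ] F [-0.3  1.   0.4] M [-0.01 -0.07  0.01] gap -0.0
tcp [[530.0, 274.0]]
rail ends top [[566.0, 393.0], [28.0, 198.0]] panel corner [[173.0, 43.0]] stop [[47.0, 211.0], [88.0, 160.0]]
board orig [[560.0, 332.0], [226.0, 263.0], [256.0, 191.0], [578.0, 255.0]]
[577, 263] -32.0 228.0
[560, 340] 60.0 244.0
[228, 267] 109.0 -65.0
[257, 196] 18.0 -81.0
```

```bash
python3 -c "
from h import *
im=manip.snapshot('scene')[:,:,::-1].copy(); c=manip.calibration('scene'); s=st()
wr=manip.snapshot('wrist')[:,:,::-1].copy(); cw=manip.calibration('wrist')
a=cv2.resize(im[205:275,340:410],(590,590),interpolation=cv2.INTER_CUBIC); k=590/70
p=s['tcp_pos']
for z in (0,.0155,.03):
  u=(px(c,p+[0,0,z])[0]-[340,205]+.5)*k; cv2.circle(a,tuple(u.astype(int)),3,(0,255,0),-1)
F=lambda x,y,z:np.r_[O+x/1e3*EX+y/1e3*EY,z/1e3]
b=cv2.resize(wr,None,fx=.55,fy=.55)
for z in (0,.0155):
  u=px(cw,p+[0,0,z])[0]*.55; print(u/.55); cv2.circle(b,tuple(u.astype(int)),2,(0,255,0),-1)
o=np.zeros((590,790,3),np.uint8); o[:,:440]=a[:,75:515]; o[:220,440:]=b[:,:350]
cv2.imwrite('pics/s2.png',o)"
```

```text
t 3.88 tcp [527.3 202.1  30.5] x [-0.999 -0.052 -0.   ] y [-0.052  0.999  0.   ] F [-0.8  0.2 -0.2] M [-0.02 -0.03 -0.01] gap -0.2
[320.7631466  230.07199814]
[320.76216825 241.12028198]
```

View pics/s2.png

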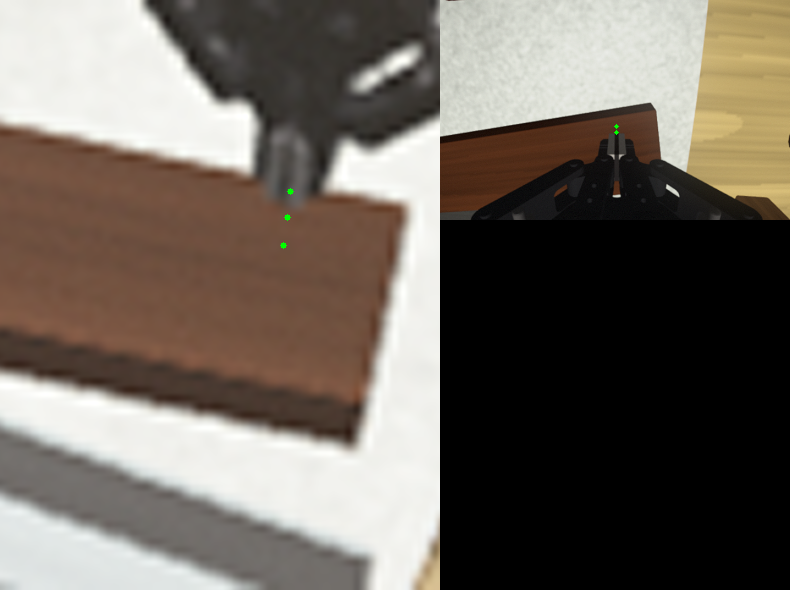

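The shut fingers are visibly above the board: the tips end about 20 mm short of the nominal TCP in both the scene and wrist views, and there was no contact force. So nothing has been pushed yet. I'll back off, go lower while watching the force, and push again.

Call:
send_rows --motion '[{"gripper": 0, "travel": [15, 0, 0], "rotation": [0, 0, 0]}, {"gripper": 0, "travel": [18, 0, 0], "rotation": [0, 0, 0]}, {"gripper": 0, "travel": [14, 0, 0], "rotation": [0, 0, 0]}, {"gripper": 0, "travel": [0, 0, 3], "rotation": [0, 0, 0]}, {"gripper": 0, "travel": [0, 0, 3], "rotation": [0, 0, 0]}, {"gripper": 0, "travel": [0, 0, 3], "rotation": [0, 0, 0]}, {"gripper": 0, "travel": [0, 0, 2], "rotation": [0, 0, 0]}, {"gripper": 0, "travel": [0, 0, 0], "rotation": [0, 0, 0]}]'

```text
t: 4.6
tcp_pos: [0.481, 0.1996, 0.0189]
tool_rot: [-0.026, 1.0, 0.0, 0.0]
force: [-0.2, -0.4, -0.4]
finger_gap: 0.004
```

Call:
send_rows --motion '[{"gripper": 0, "travel": [0, 0, 1.5], "rotation": [0, 0, 0]}, {"gripper": 0, "travel": [0, 0, 1.5], "rotation": [0, 0, 0]}, {"gripper": 0, "travel": [0, 0, 0], "rotation": [0, 0, 0]}]'

```text
t: 4.85
tcp_pos: [0.4802, 0.1996, 0.0162]
tool_rot: [-0.026, 1.0, -0.0, -0.0]
force: [-0.1, -0.4, 0.4]
finger_gap: 0.0
```

```bash
python3 -c "
from h import *
go(15,186,12)
im=manip.snapshot('wrist')[:,:,::-1]
s=manip.snapshot('scene')[:,:,::-1];o=np.zeros((400,780,3),np.uint8)
o[:,:400]=im[:,120:520]; o[:380,400:]=cv2.resize(s[205:255,350:400],(380,380),interpolation=cv2.INTER_CUBIC)
cv2.imwrite('pics/s3.png',o)"
```

```text
t 4.85 tcp [480.2 199.6  16.2] x [-0.999 -0.052  0.   ] y [-0.052  0.999 -0.   ] F [-0.1 -0.4  0.4] M [0.   0.02 0.01] gap 0.0
now in fixture -61.3 189.7 yaw err of -x -0.02
travel [-76.3  -3.6   4.2]
```

View pics/s3.png

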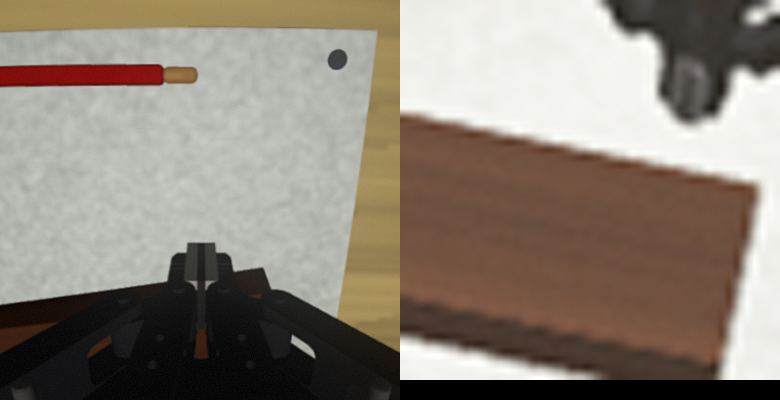

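With the TCP at 16 mm, below the panel top, there is no force, so the tips really sit about 19 mm higher. The tip shows clear of the board's edge, at (690,115). Now I'll push.

Call:
send_rows --motion '[{"gripper": 0, "travel": [-3, 0, 2], "rotation": [0, 0, 0]}, {"gripper": 0, "travel": [-3, 0, 2], "rotation": [0, 0, 0]}, {"gripper": 0, "travel": [-2, 0, 2], "rotation": [0, 0, 0]}, {"gripper": 0, "travel": [-2, 0, 0], "rotation": [0, 0, 0]}, {"gripper": 0, "travel": [-2, 0, 0], "rotation": [0, 0, 0]}, {"gripper": 0, "travel": [-2, 0, 0], "rotation": [0, 0, 0]}, {"gripper": 0, "travel": [-2, 0, 0], "rotation": [0, 0, 0]}, {"gripper": 0, "travel": [-2, 0, 0], "rotation": [0, 0, 0]}, {"gripper": 0, "travel": [-2, 0, 0], "rotation": [0, 0, 0]}, {"gripper": 0, "travel": [-2, 0, 0], "rotation": [0, 0, 0]}, {"gripper": 0, "travel": [-2, 0, 0], "rotation": [0, 0, 0]}, {"gripper": 0, "travel": [-2, 0, 0], "rotation": [0, 0, 0]}]'

```text
t: 5.95
tcp_pos: [0.5052, 0.2012, 0.0104]
tool_rot: [-0.026, 1.0, 0.0, -0.001]
force: [-4.0, 2.4, 1.9]
finger_gap: -0.001
```

Call:
send_rows --motion '[{"gripper": 0, "travel": [-2.5, 0, 0], "rotation": [0, 0, 0]}, {"gripper": 0, "travel": [-2.5, 0, 0], "rotation": [0, 0, 0]}, {"gripper": 0, "travel": [-2.5, 0, 0], "rotation": [0, 0, 0]}, {"gripper": 0, "travel": [-2.5, 0, 0], "rotation": [0, 0, 0]}, {"gripper": 0, "travel": [-2.5, 0, 0], "rotation": [0, 0, 0]}, {"gripper": 0, "travel": [-2.5, 0, 0], "rotation": [0, 0, 0]}, {"gripper": 0, "travel": [-2.5, 0, 0], "rotation": [0, 0, 0]}, {"gripper": 0, "travel": [-2.5, 0, 0], "rotation": [0, 0, 0]}]'

```text
t: 6.62
tcp_pos: [0.5263, 0.202, 0.0105]
tool_rot: [-0.026, 1.0, 0.0, -0.0]
force: [-4.5, 2.5, 2.3]
finger_gap: 0.005
```

```bash
cat >> h.py <<'E'
def board():
    "board corners in fixture mm from scene picture (far-end/rail-side edges) by dark-brown mask"
    im=manip.snapshot('scene'); c=manip.calibration('scene'); hsv=cv2.cvtColor(im,cv2.COLOR_RGB2HSV)
    r,g,b=[im[...,i].astype(int) for i in range(3)]
    P=np.array([O+x/1e3*EX+y/1e3*EY for x,y in((-165,-275),(-165,275),(123,275),(123,-275))])
    roi=np.zeros(im.shape[:2],np.uint8); cv2.fillConvexPoly(roi,px(c,np.c_[P,np.full(4,.046)]).astype(int),1)
    m=((r>g+18)&(r<150)&(r>55)).astype(np.uint8)*roi
    n,l,s,_=cv2.connectedComponentsWithStats(m); i=1+s[1:,4].argmax(); ys,xs=np.where(l==i)
    q=w(c,np.c_[xs,ys],.046)[:,:2]-O; q=np.c_[q@EX,q@EY]*1000
    (cx,cy),(a,b),t=cv2.minAreaRect(q.astype(np.float32)); print('board rect centre',round(cx,1),round(cy,1),'size',round(a),round(b),'ang',round(t,2)); cv2.imwrite('pics/m.png',(l==i)*255)
E
python3 -c "
from h import *
go(15,186,12);board()"
```

```text
t 6.62 tcp [526.3 202.   10.5] x [-0.999 -0.052  0.   ] y [-0.052  0.999  0.   ] F [-4.5  2.5  2.3] M [ 0.32  0.64 -0.  ] gap 0.4
now in fixture -15.2 189.7 yaw err of -x -0.02
travel [-30.2  -3.7  -1.5]
board rect centre 53.6 72.7 size 101 319 ang 2.46[ WARN:0@1.322] global loadsave.cpp:1063 imwrite_ Unsupported depth image for selected encoder is fallbacked to CV_8U.
```

Call:
send_rows --motion '[{"gripper": 0, "travel": [-2.5, 0, 0], "rotation": [0, 0, 0]}, {"gripper": 0, "travel": [-2.5, 0, 0], "rotation": [0, 0, 0]}, {"gripper": 0, "travel": [-2.5, 0, 0], "rotation": [0, 0, 0]}, {"gripper": 0, "travel": [-2.5, 0, 0], "rotation": [0, 0, 0]}, {"gripper": 0, "travel": [-2, 0, 0], "rotation": [0, 0, 0]}, {"gripper": 0, "travel": [-1, 0, 0], "rotation": [0, 0, 0]}]'

```text
t: 7.17
tcp_pos: [0.5396, 0.2027, 0.0105]
tool_rot: [-0.026, 1.0, 0.0, 0.0]
force: [-3.7, 1.1, 2.2]
finger_gap: 0.002
```

```bash
python3 -c "
from h import *
go(-15,45,10);board()" 2>&1 | grep -v WARN
```

```text
t 7.17 tcp [539.6 202.7  10.5] x [-0.999 -0.052 -0.001] y [-0.052  0.999  0.   ] F [-3.7  1.1  2.2] M [0.21 0.62 0.04] gap 0.2
now in fixture -1.8 189.7 yaw err of -x -0.02
travel [  13.1 -144.7    0.5]
board rect centre 58.1 69.6 size 319 100 ang 89.02
```

Call:
send_rows --motion '[{"gripper": 0, "travel": [8, 0, 0], "rotation": [0, 0, 0]}, {"gripper": 0, "travel": [6, -18, 0], "rotation": [0, 0, 0]}, {"gripper": 0, "travel": [0, -35, 0], "rotation": [0, 0, 0]}, {"gripper": 0, "travel": [0, -37, 0], "rotation": [0, 0, 0]}, {"gripper": 0, "travel": [0, -35, 0], "rotation": [0, 0, 0]}, {"gripper": 0, "travel": [-2, -20, 0], "rotation": [0, 0, 0]}, {"gripper": 0, "travel": [-3, 0, 0], "rotation": [0, 0, 0]}, {"gripper": 0, "travel": [-2, 0, 0], "rotation": [0, 0, 0]}, {"gripper": 0, "travel": [-2, 0, 0], "rotation": [0, 0, 0]}, {"gripper": 0, "travel": [-2, 0, 0], "rotation": [0, 0, 0]}, {"gripper": 0, "travel": [-2, 0, 0], "rotation": [0, 0, 0]}, {"gripper": 0, "travel": [-2, 0, 0], "rotation": [0, 0, 0]}]'

```text
t: 8.22
tcp_pos: [0.5446, 0.0589, 0.0103]
tool_rot: [-0.028, 1.0, -0.0, -0.003]
force: [-7.5, -2.9, 6.5]
finger_gap: 0.002
```

Call:
send_rows --motion '[{"gripper": 0, "travel": [-2, 0, 0], "rotation": [0, 0, 0]}, {"gripper": 0, "travel": [-2, 0, 0], "rotation": [0, 0, 0]}, {"gripper": 0, "travel": [-2, 0, 0], "rotation": [0, 0, 0]}, {"gripper": 0, "travel": [-2, 0, 0], "rotation": [0, 0, 0]}, {"gripper": 0, "travel": [-1.5, 0, 0], "rotation": [0, 0, 0]}]'

```text
t: 8.63
tcp_pos: [0.5506, 0.0596, 0.0103]
tool_rot: [-0.027, 1.0, 0.0, -0.006]
force: [-8.5, -2.8, 8.8]
finger_gap: -0.001
```

```bash
python3 -c "
from h import *
go(-15,45,10);board()" 2>&1 | grep -v WARN
```

```text
t 8.63 tcp [550.6  59.6  10.3] x [-0.998 -0.055  0.013] y [-0.055  0.998  0.001] F [-8.5 -2.8  8.8] M [-0.3   1.59 -0.02] gap -0.1
now in fixture 1.6 46.2 yaw err of -x 0.13
travel [16.6 -1.2  0.5]
board rect centre 61.8 70.6 size 319 94 ang 89.66
```

Call:
send_rows --motion '[{"gripper": 0, "travel": [0, 0, -3], "rotation": [0, 0, 0]}, {"gripper": 0, "travel": [0, 0, 0], "rotation": [0, 0, 0]}]'

```text
t: 8.85
tcp_pos: [0.5572, 0.0594, 0.0138]
tool_rot: [-0.027, 1.0, 0.0, 0.001]
force: [0.9, -0.3, 0.9]
finger_gap: -0.002
```

```bash
python3 -c "
from h import *
go(-15,45,10)
o=np.zeros((400,790,3),np.uint8)
o[:,:400]=manip.snapshot('wrist')[:,120:520,::-1]; o[:390,400:]=cv2.resize(manip.snapshot('scene')[180:310,220:350,::-1],(390,390),interpolation=cv2.INTER_CUBIC)
cv2.imwrite('pics/s4.png',o)" 2>&1 | grep -v WARN
```

```text
t 8.85 tcp [557.2  59.4  13.8] x [-0.999 -0.054 -0.001] y [-0.054  0.999 -0.   ] F [ 0.9 -0.3  0.9] M [-0.01 -0.05 -0.  ] gap -0.2
now in fixture 8.2 45.6 yaw err of -x 0.07
travel [23.2 -0.6  3.7]
```

View pics/s4.png

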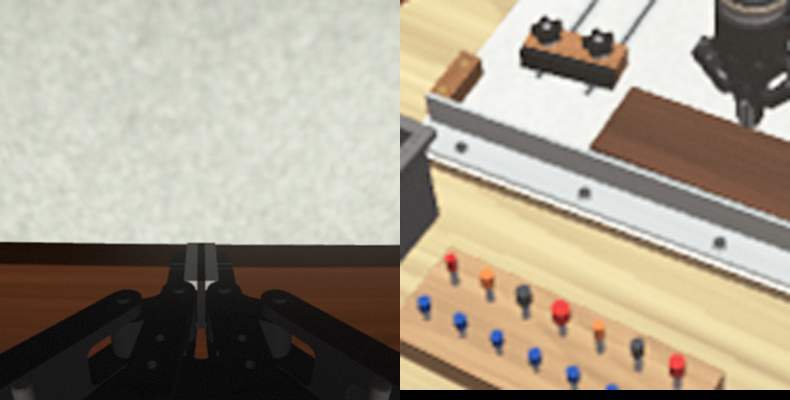

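```bash
python3 -c "
from h import *
s=st(); c=manip.calibration('wrist')
def F(uv,z):
  q=w(c,uv,z)[:,:2]-O; return (np.c_[q@EX,q@EY]*1000).round(1).tolist()
print('bottom edge',F([(140,243),(500,245)],.018),'top edge',F([(140,266),(500,268)],.046))
print('tip at x of tcp, z for row 243:',[ (z,px(c,s['tcp_pos']+np.r_[-.011*EX,z])[0].round(0).tolist(),px(c,s['tcp_pos']+np.r_[0,0,z])[0].round(0).tolist()) for z in (0,.01,.015,.02,.025)])
board()" 2>&1 | grep -v WARN
```

```text
t 8.95 tcp [558.4  59.   13.8] x [-0.999 -0.053 -0.003] y [-0.053  0.999 -0.   ] F [-0.4 -0.5  0.2] M [ 0.01  0.02 -0.04] gap -0.1
bottom edge [[16.9, -63.8], [18.0, 153.4]] top edge [[16.5, -48.5], [17.5, 138.3]]
tip at x of tcp, z for row 243: [(0, [321.0, 212.0], [321.0, 229.0]), (0.01, [321.0, 218.0], [321.0, 236.0]), (0.015, [321.0, 222.0], [321.0, 240.0]), (0.02, [321.0, 225.0], [321.0, 244.0]), (0.025, [321.0, 229.0], [321.0, 248.0])]
board rect centre 62.8 70.7 size 319 93 ang 89.58
```

Call:
send_rows --motion '[{"gripper": 0, "travel": [-2, 0, 0], "rotation": [0, 0, 0]}, {"gripper": 0, "travel": [-2, 0, 0], "rotation": [0, 0, 0]}, {"gripper": 0, "travel": [-2, 0, 0], "rotation": [0, 0, 0]}]'

```text
t: 9.25
tcp_pos: [0.5638, 0.0588, 0.0135]
tool_rot: [-0.026, 1.0, -0.0, 0.0]
force: [-0.3, 0.7, -0.3]
finger_gap: -0.001
```

Call:
send_rows --motion '[{"gripper": 0, "travel": [-1.5, 0, 0], "rotation": [0, 0, 0]}, {"gripper": 0, "travel": [-1.5, 0, 0], "rotation": [0, 0, 0]}, {"gripper": 0, "travel": [-1, 0, 0], "rotation": [0, 0, 0]}]'

```text
t: 9.5
tcp_pos: [0.5674, 0.0589, 0.0134]
tool_rot: [-0.026, 1.0, -0.0, 0.0]
force: [0.3, -0.4, -0.5]
finger_gap: -0.002
```

```bash
python3 -c "
from h import *
go(20,45,14);board()" 2>&1 | grep -v WARN
```

```text
t 9.5 tcp [567.4  58.9  13.4] x [-0.999 -0.052 -0.   ] y [-0.052  0.999 -0.   ] F [ 0.3 -0.4 -0.5] M [ 0.02 -0.01  0.03] gap -0.2
now in fixture 18.4 44.6 yaw err of -x -0.02
travel [-1.6  0.4 -0.6]
board rect centre 62.8 70.7 size 319 93 ang 89.58
```

The board didn't move and there was no force, so the fingers are over its top edge again. The earlier Fz of +8.8 N was the tips riding on that edge at TCP z = 10. The real shut tips are therefore about 34 mm above the nominal TCP. I'll back off and lower further under force watch.

Call:
send_rows --motion '[{"gripper": 0, "travel": [10, 0, -3], "rotation": [0, 0, 0]}, {"gripper": 0, "travel": [12, 0, 0], "rotation": [0, 0, 0]}, {"gripper": 0, "travel": [2, 0, 5], "rotation": [0, 0, 0]}, {"gripper": 0, "travel": [0, 0, 5], "rotation": [0, 0, 0]}, {"gripper": 0, "travel": [0, 0, 4], "rotation": [0, 0, 0]}, {"gripper": 0, "travel": [0, 0, 4], "rotation": [0, 0, 0]}, {"gripper": 0, "travel": [0, 0, 0], "rotation": [0, 0, 0]}]'

```text
t: 10.13
tcp_pos: [0.5431, 0.0577, -0.0025]
tool_rot: [-0.026, 1.0, 0.0, -0.0]
force: [0.2, -0.2, 0.1]
finger_gap: -0.0
```

Call:
send_rows --motion '[{"gripper": 0, "travel": [0, 0, 2], "rotation": [0, 0, 0]}, {"gripper": 0, "travel": [0, 0, 2], "rotation": [0, 0, 0]}, {"gripper": 0, "travel": [0, 0, 0], "rotation": [0, 0, 0]}]'

```text
t: 10.38
tcp_pos: [0.5432, 0.0577, -0.0059]
tool_rot: [-0.026, 1.0, 0.0, -0.0]
force: [0.5, 0.3, -0.3]
finger_gap: -0.0
```

```bash
python3 -c "
from h import *
go(20,45,-5)" 2>&1 | grep -v WARN
```

```text
t 10.38 tcp [543.2  57.7  -5.9] x [-0.999 -0.052  0.   ] y [-0.052  0.999  0.   ] F [ 0.5  0.3 -0.3] M [-0.03 -0.02 -0.  ] gap -0.0
now in fixture -5.9 44.7 yaw err of -x -0.01
travel [-25.9   0.3  -0.9]
```

Call:
send_rows --motion '[{"gripper": 0, "travel": [-3, 0, 0], "rotation": [0, 0, 0]}, {"gripper": 0, "travel": [-3, 0, 0], "rotation": [0, 0, 0]}, {"gripper": 0, "travel": [-2, 0, 0], "rotation": [0, 0, 0]}, {"gripper": 0, "travel": [-2, 0, 0], "rotation": [0, 0, 0]}, {"gripper": 0, "travel": [-2, 0, 0], "rotation": [0, 0, 0]}, {"gripper": 0, "travel": [-2, 0, 0], "rotation": [0, 0, 0]}, {"gripper": 0, "travel": [-2, 0, 0], "rotation": [0, 0, 0]}, {"gripper": 0, "travel": [-2, 0, 0], "rotation": [0, 0, 0]}]'

```text
t: 11.05
tcp_pos: [0.5556, 0.0589, -0.0056]
tool_rot: [-0.027, 1.0, 0.0, -0.006]
force: [-7.6, -1.6, 6.0]
finger_gap: -0.003
```

```bash
python3 -c "
from h import *
go(20,45,-5);board()" 2>&1 | grep -v WARN
```

```text
t 11.05 tcp [555.6  58.9  -5.6] x [-0.999 -0.053  0.011] y [-0.053  0.999  0.001] F [-7.6 -1.6  6. ] M [-0.21  1.28 -0.03] gap -0.3
now in fixture 6.6 45.2 yaw err of -x 0.03
travel [-13.4  -0.2  -0.8]
board rect centre 64.3 71.4 size 90 319 ang 0.16
```

Call:
send_rows --motion '[{"gripper": 0, "travel": [3, 0, 0], "rotation": [0, 0, 0]}, {"gripper": 0, "travel": [2, 0, -1], "rotation": [0, 0, 0]}, {"gripper": 0, "travel": [0, 0, -1], "rotation": [0, 0, 0]}, {"gripper": 0, "travel": [0, 0, 0], "rotation": [0, 0, 0]}]'

```text
t: 11.43
tcp_pos: [0.5571, 0.0583, -0.0031]
tool_rot: [-0.026, 1.0, -0.0, 0.001]
force: [-0.4, 0.5, 0.6]
finger_gap: -0.001
```

Call:
send_rows --motion '[{"gripper": 0, "travel": [-1.5, 0, -0.3], "rotation": [0, 0, 0]}, {"gripper": 0, "travel": [-1.5, 0, -0.3], "rotation": [0, 0, 0]}, {"gripper": 0, "travel": [-1.5, 0, -0.3], "rotation": [0, 0, 0]}, {"gripper": 0, "travel": [-1.5, 0, -0.3], "rotation": [0, 0, 0]}]'

```text
t: 11.77
tcp_pos: [0.5605, 0.0588, -0.0028]
tool_rot: [-0.026, 1.0, 0.0, -0.002]
force: [-1.4, -0.6, -2.0]
finger_gap: 0.0
```

```bash
python3 -c "
from h import *
go(20,45,-5);board()
o=np.zeros((400,790,3),np.uint8)
o[:,:400]=manip.snapshot('wrist')[:,120:520,::-1]; o[:390,400:]=cv2.resize(manip.snapshot('scene')[180:310,270:400,::-1],(390,390),interpolation=cv2.INTER_CUBIC)
cv2.imwrite('pics/s5.png',o)" 2>&1 | grep -v WARN
```

```text
t 11.77 tcp [560.5  58.8  -2.8] x [-0.999 -0.052  0.004] y [-0.052  0.999  0.   ] F [-1.4 -0.6 -2. ] M [-0.14  0.45 -0.03] gap 0.0
now in fixture 11.4 44.9 yaw err of -x -0.01
travel [-8.6  0.1  2.1]
board rect centre 66.5 72.0 size 86 320 ang 0.07
```

View pics/s5.png

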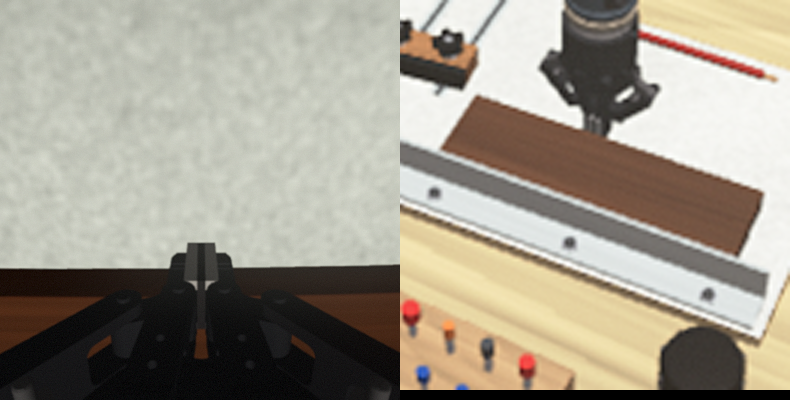

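The finger is now pushing properly. The board is parallel and a few mm from the rail, with its free edge at wrist row ~266. I'll measure from here with an edge finder instead of viewing.

Call:
send_rows --motion '[{"gripper": 0, "travel": [-1.5, 0, -0.2], "rotation": [0, 0, 0]}, {"gripper": 0, "travel": [-1.5, 0, -0.2], "rotation": [0, 0, 0]}, {"gripper": 0, "travel": [-1.2, 0, -0.2], "rotation": [0, 0, 0]}, {"gripper": 0, "travel": [-1, 0, -0.2], "rotation": [0, 0, 0]}]'

```text
t: 12.25
tcp_pos: [0.5656, 0.0596, -0.0019]
tool_rot: [-0.026, 1.0, 0.0, -0.002]
force: [-4.5, 2.1, -2.5]
finger_gap: -0.003
```

```bash
cat >> h.py <<'E'
def edge(cols=(150,200,240,400,450,500)):
    "free board edge (bottom edge on the panel) seen by the wrist camera, fixture mm"
    c=manip.calibration('wrist'); im=cv2.GaussianBlur(manip.snapshot('wrist'),(5,5),0).astype(int); uv=[]
    for u in cols:
        col=im[:,u].sum(1); k=np.where(col<.6*np.median(col[60:160]))[0]; k=k[k>60]
        if len(k): uv.append((u,k[0]))
    q=w(c,uv,.018)[:,:2]-O; q=np.c_[q@EX,q@EY]*1000; print('edge x:y',[tuple(a.round(1)) for a in q]); 
    b=np.polyfit(q[:,1],q[:,0],1); print('yaw deg',np.degrees(-b[0]).round(2),'x at y=-100',np.polyval(b,-100).round(1))
E
python3 -c "
from h import *
go(20,45,-5);edge()" 2>&1 | grep -v WARN
```

```text
t 12.25 tcp [565.6  59.6  -1.9] x [-0.999 -0.052  0.004] y [-0.052  0.999  0.001] F [-4.5  2.1 -2.5] M [0.35 0.88 0.02] gap -0.2
now in fixture 16.6 45.4 yaw err of -x -0.02
travel [-3.4 -0.4  3. ]
edge x:y [(np.float64(31.9), np.float64(-50.5)), (np.float64(31.5), np.float64(-21.9)), (np.float64(31.4), np.float64(0.6)), (np.float64(30.8), np.float64(89.3)), (np.float64(30.5), np.float64(117.4)), (np.float64(30.2), np.float64(146.1))]
yaw deg 0.45 x at y=-100 32.2
```

Call:
send_rows --motion '[{"gripper": 0, "travel": [-1, 0, -0.1], "rotation": [0, 0, 0]}, {"gripper": 0, "travel": [-1, 0, -0.1], "rotation": [0, 0, 0]}, {"gripper": 0, "travel": [-1, 0, -0.1], "rotation": [0, 0, 0]}]'

```text
t: 12.55
tcp_pos: [0.566, 0.0598, -0.002]
tool_rot: [-0.027, 1.0, 0.001, -0.004]
force: [-9.6, 0.8, -0.9]
finger_gap: -0.001
```

```bash
python3 -c "
from h import *
go(20,45,-5);edge()" 2>&1 | grep -v WARN
```

```text
t 12.55 tcp [566.   59.8  -2. ] x [-0.999 -0.053  0.009] y [-0.053  0.999  0.001] F [-9.6  0.8 -0.9] M [ 0.04  1.43 -0.  ] gap -0.1
now in fixture 17.0 45.6 yaw err of -x 0.02
travel [-3.  -0.6  2.9]
edge x:y [(np.float64(31.6), np.float64(-50.1)), (np.float64(31.2), np.float64(-21.5)), (np.float64(31.7), np.float64(0.9)), (np.float64(31.1), np.float64(89.4)), (np.float64(31.4), np.float64(117.6)), (np.float64(31.1), np.float64(146.3))]
yaw deg 0.11 x at y=-100 31.6
```

Call:
send_rows --motion '[{"gripper": 0, "travel": [5, 0, -1], "rotation": [0, 0, 0]}, {"gripper": 0, "travel": [8, 0, -10], "rotation": [0, 0, 0]}, {"gripper": 0, "travel": [0, 5, -30], "rotation": [0, 0, 0]}, {"gripper": 0, "travel": [-5, 25, -20], "rotation": [0, 0, 0]}, {"gripper": 0, "travel": [-13, 37, 0], "rotation": [0, 0, 0]}, {"gripper": 0, "travel": [-13, 37, 0], "rotation": [0, 0, 0]}, {"gripper": 0, "travel": [-13, 37, 0], "rotation": [0, 0, 0]}, {"gripper": 0, "travel": [-13, 37, 0], "rotation": [0, 0, 0]}, {"gripper": 0, "travel": [-12, 30, 0], "rotation": [0, 0, 0]}, {"gripper": 0, "travel": [-2, 9, 10], "rotation": [0, 0, 0]}, {"gripper": 0, "travel": [0, 0, 0], "rotation": [0, 0, 0]}]'

```text
t: 13.52
tcp_pos: [0.6179, 0.2819, 0.0501]
tool_rot: [-0.028, 1.0, 0.001, 0.002]
force: [-1.1, -0.1, -0.3]
finger_gap: 0.001
```

```bash
python3 -c "
from h import *
go(74,260,0);board()" 2>&1 | grep -v WARN
```

```text
t 13.52 tcp [617.9 281.9  50.1] x [-0.998 -0.056 -0.004] y [-0.056  0.998  0.001] F [-1.1 -0.1 -0.3] M [ 0.   -0.01 -0.01] gap 0.1
now in fixture 80.6 264.6 yaw err of -x 0.19
travel [ 6.8 -4.6 50.1]
board rect centre 70.4 72.5 size 78 319 ang 0.11
```

Call:
send_rows --motion '[{"gripper": 0, "travel": [5, 0, 12], "rotation": [0, 0, 0]}, {"gripper": 0, "travel": [0, 0, 15], "rotation": [0, 0, 0]}, {"gripper": 0, "travel": [0, 0, 13], "rotation": [0, 0, 0]}, {"gripper": 0, "travel": [0, -2, 10], "rotation": [0, 0, 0]}, {"gripper": 0, "travel": [0, -3, 0], "rotation": [0, 0, 0]}, {"gripper": 0, "travel": [0, -3, 0], "rotation": [0, 0, 0]}, {"gripper": 0, "travel": [0, -2, 0], "rotation": [0, 0, 0]}, {"gripper": 0, "travel": [0, -2, 0], "rotation": [0, 0, 0]}, {"gripper": 0, "travel": [0, -2, -0.1], "rotation": [0, 0, 0]}, {"gripper": 0, "travel": [0, -2, -0.1], "rotation": [0, 0, 0]}, {"gripper": 0, "travel": [0, -2, -0.1], "rotation": [0, 0, 0]}, {"gripper": 0, "travel": [0, -2, -0.1], "rotation": [0, 0, 0]}]'

```text
t: 14.57
tcp_pos: [0.6132, 0.2598, 0.0007]
tool_rot: [-0.026, 1.0, 0.001, 0.001]
force: [-0.4, 4.8, 0.4]
finger_gap: 0.001
```

Call:
send_rows --motion '[{"gripper": 0, "travel": [0, -2, -0.1], "rotation": [0, 0, 0]}, {"gripper": 0, "travel": [0, -2, -0.1], "rotation": [0, 0, 0]}, {"gripper": 0, "travel": [0, -2, -0.1], "rotation": [0, 0, 0]}, {"gripper": 0, "travel": [0, -2, -0.1], "rotation": [0, 0, 0]}]'

```text
t: 14.9
tcp_pos: [0.6132, 0.2509, 0.0006]
tool_rot: [-0.026, 1.0, 0.0, 0.0]
force: [-0.2, 4.5, 0.5]
finger_gap: -0.001
```

```bash
python3 -c "
from h import *
go(74,79,0);board()" 2>&1 | grep -v WARN
```

```text
t 14.9 tcp [6.132e+02 2.509e+02 6.000e-01] x [-0.999 -0.053 -0.   ] y [-0.053  0.999  0.   ] F [-0.2  4.5  0.5] M [ 0.65  0.02 -0.  ] gap -0.1
now in fixture 74.3 233.9 yaw err of -x -0.0
travel [   0.3 -154.9    0.6]
board rect centre 69.8 62.1 size 79 319 ang 0.05
```

Call:
send_rows --motion '[{"gripper": 0, "travel": [0, -3, 0], "rotation": [0, 0, 0]}, {"gripper": 0, "travel": [0, -3, 0], "rotation": [0, 0, 0]}, {"gripper": 0, "travel": [0, -3, 0], "rotation": [0, 0, 0]}, {"gripper": 0, "travel": [0, -3, 0], "rotation": [0, 0, 0]}, {"gripper": 0, "travel": [0, -3, 0], "rotation": [0, 0, 0]}, {"gripper": 0, "travel": [0, -3, 0], "rotation": [0, 0, 0]}, {"gripper": 0, "travel": [0, -3, 0], "rotation": [0, 0, 0]}, {"gripper": 0, "travel": [0, -3, 0], "rotation": [0, 0, 0]}, {"gripper": 0, "travel": [0, -3, 0], "rotation": [0, 0, 0]}, {"gripper": 0, "travel": [0, -3, 0], "rotation": [0, 0, 0]}, {"gripper": 0, "travel": [0, -3, 0], "rotation": [0, 0, 0]}, {"gripper": 0, "travel": [0, -3, 0], "rotation": [0, 0, 0]}]'

```text
t: 15.95
tcp_pos: [0.6151, 0.2144, 0.0006]
tool_rot: [-0.026, 1.0, 0.0, -0.0]
force: [0.9, 4.7, 0.9]
finger_gap: 0.003
```

Call:
send_rows --motion '[{"gripper": 0, "travel": [0, -3, 0], "rotation": [0, 0, 0]}, {"gripper": 0, "travel": [0, -3, 0], "rotation": [0, 0, 0]}, {"gripper": 0, "travel": [0, -3, 0], "rotation": [0, 0, 0]}, {"gripper": 0, "travel": [0, -3, 0], "rotation": [0, 0, 0]}, {"gripper": 0, "travel": [0, -3, 0], "rotation": [0, 0, 0]}, {"gripper": 0, "travel": [0, -3, 0], "rotation": [0, 0, 0]}, {"gripper": 0, "travel": [0, -3, 0], "rotation": [0, 0, 0]}, {"gripper": 0, "travel": [0, -3, 0], "rotation": [0, 0, 0]}, {"gripper": 0, "travel": [0, -3, 0], "rotation": [0, 0, 0]}, {"gripper": 0, "travel": [0, -3, 0], "rotation": [0, 0, 0]}, {"gripper": 0, "travel": [0, -3, 0], "rotation": [0, 0, 0]}, {"gripper": 0, "travel": [0, -3, 0], "rotation": [0, 0, 0]}]'

```text
t: 16.95
tcp_pos: [0.617, 0.1784, 0.0006]
tool_rot: [-0.026, 1.0, -0.0, -0.0]
force: [-0.3, 5.6, 1.4]
finger_gap: 0.002
```

Call:
send_rows --motion '[{"gripper": 0, "travel": [0, -3, 0], "rotation": [0, 0, 0]}, {"gripper": 0, "travel": [0, -3, 0], "rotation": [0, 0, 0]}, {"gripper": 0, "travel": [0, -3, 0], "rotation": [0, 0, 0]}, {"gripper": 0, "travel": [0, -3, 0], "rotation": [0, 0, 0]}, {"gripper": 0, "travel": [0, -3, 0], "rotation": [0, 0, 0]}, {"gripper": 0, "travel": [0, -3, 0], "rotation": [0, 0, 0]}, {"gripper": 0, "travel": [0, -3, 0], "rotation": [0, 0, 0]}, {"gripper": 0, "travel": [0, -3, 0], "rotation": [0, 0, 0]}, {"gripper": 0, "travel": [0, -3, 0], "rotation": [0, 0, 0]}, {"gripper": 0, "travel": [0, -3, 0], "rotation": [0, 0, 0]}, {"gripper": 0, "travel": [0, -3, 0], "rotation": [0, 0, 0]}, {"gripper": 0, "travel": [0, -3, 0], "rotation": [0, 0, 0]}]'

```text
t: 17.95
tcp_pos: [0.6189, 0.1425, 0.0006]
tool_rot: [-0.026, 1.0, 0.0, -0.0]
force: [-1.0, 4.9, 0.6]
finger_gap: -0.0
```

```bash
python3 -c "
from h import *
go(74,77,0);board()" 2>&1 | grep -v WARN
```

```text
t 17.95 tcp [6.189e+02 1.425e+02 6.000e-01] x [-0.999 -0.052  0.   ] y [-0.052  0.999  0.   ] F [-1.   4.9  0.6] M [ 0.77  0.03 -0.06] gap -0.0
now in fixture 74.2 125.4 yaw err of -x -0.01
travel [  0.2 -48.4   0.6]
board rect centre 68.9 -46.8 size 320 81 ang 89.88
```

Call:
send_rows --motion '[{"gripper": 0, "travel": [0, -3, 0], "rotation": [0, 0, 0]}, {"gripper": 0, "travel": [0, -3, 0], "rotation": [0, 0, 0]}, {"gripper": 0, "travel": [0, -3, 0], "rotation": [0, 0, 0]}, {"gripper": 0, "travel": [0, -3, 0], "rotation": [0, 0, 0]}, {"gripper": 0, "travel": [0, -3, 0], "rotation": [0, 0, 0]}, {"gripper": 0, "travel": [0, -3, 0], "rotation": [0, 0, 0]}, {"gripper": 0, "travel": [0, -3, 0], "rotation": [0, 0, 0]}, {"gripper": 0, "travel": [0, -3, 0], "rotation": [0, 0, 0]}, {"gripper": 0, "travel": [0, -3, 0], "rotation": [0, 0, 0]}, {"gripper": 0, "travel": [0, -3, 0], "rotation": [0, 0, 0]}, {"gripper": 0, "travel": [0, -3, 0], "rotation": [0, 0, 0]}, {"gripper": 0, "travel": [0, -2, 0], "rotation": [0, 0, 0]}]'

```text
t: 19.0
tcp_pos: [0.6208, 0.1074, 0.0006]
tool_rot: [-0.026, 1.0, -0.0, -0.0]
force: [-0.7, 5.5, 1.3]
finger_gap: 0.0
```

Call:
send_rows --motion '[{"gripper": 0, "travel": [0, -1.5, 0], "rotation": [0, 0, 0]}, {"gripper": 0, "travel": [0, -1.5, 0], "rotation": [0, 0, 0]}, {"gripper": 0, "travel": [0, -1.5, 0], "rotation": [0, 0, 0]}, {"gripper": 0, "travel": [0, -1.5, 0], "rotation": [0, 0, 0]}, {"gripper": 0, "travel": [0, -1, 0], "rotation": [0, 0, 0]}, {"gripper": 0, "travel": [0, -1, 0], "rotation": [0, 0, 0]}]'

```text
t: 19.5
tcp_pos: [0.6212, 0.0998, 0.0006]
tool_rot: [-0.026, 1.0, 0.0, -0.0]
force: [0.8, 4.1, 0.8]
finger_gap: 0.001
```

```bash
python3 -c "
from h import *
go(74,77,0);board()" 2>&1 | grep -v WARN
```

```text
t 19.5 tcp [6.212e+02 9.980e+01 6.000e-01] x [-0.999 -0.053  0.   ] y [-0.053  0.999  0.   ] F [0.8 4.1 0.8] M [0.76 0.03 0.02] gap 0.1
now in fixture 74.2 82.6 yaw err of -x -0.01
travel [ 0.2 -5.6  0.6]
board rect centre 68.7 -92.8 size 82 327 ang 0.04
```

Call:
send_rows --motion '[{"gripper": 0, "travel": [0, -1, 0], "rotation": [0, 0, 0]}, {"gripper": 0, "travel": [0, -1, 0], "rotation": [0, 0, 0]}, {"gripper": 0, "travel": [0, -1, 0], "rotation": [0, 0, 0]}, {"gripper": 0, "travel": [0, -1, 0], "rotation": [0, 0, 0]}]'

```text
t: 19.88
tcp_pos: [0.6214, 0.0958, 0.0006]
tool_rot: [-0.026, 1.0, 0.0, -0.0]
force: [-0.3, 4.9, 2.0]
finger_gap: 0.001
```

Call:
send_rows --motion '[{"gripper": 0, "travel": [0, -1, 0], "rotation": [0, 0, 0]}, {"gripper": 0, "travel": [0, -1, 0], "rotation": [0, 0, 0]}]'

```text
t: 20.05
tcp_pos: [0.6214, 0.0949, 0.0006]
tool_rot: [-0.026, 1.0, 0.001, -0.0]
force: [-0.2, 10.2, 1.0]
finger_gap: -0.001
```

Call:
send_rows --motion '[{"gripper": 0, "travel": [0, -1, 0], "rotation": [0, 0, 0]}, {"gripper": 0, "travel": [0, -1, 0], "rotation": [0, 0, 0]}]'

```text
t: 20.22
tcp_pos: [0.6214, 0.0948, 0.0006]
tool_rot: [-0.025, 1.0, 0.002, 0.0]
force: [-0.0, 15.3, 1.7]
finger_gap: -0.001
```

```bash
python3 -c "
from h import *
go(74,77,0)" 2>&1 | grep -v WARN
```

```text
t 20.22 tcp [6.214e+02 9.480e+01 6.000e-01] x [-0.999 -0.05  -0.   ] y [-0.05   0.999  0.005] F [-0.  15.3  1.7] M [ 2.55 -0.01  0.01] gap -0.1
now in fixture 74.2 77.6 yaw err of -x -0.14
travel [ 0.2 -0.6  0.6]
```

Call:
send_rows --motion '[{"gripper": 0, "travel": [0, 6, 0], "rotation": [0, 0, 0]}, {"gripper": 0, "travel": [3, 14, 0], "rotation": [0, 0, 0]}, {"gripper": 0, "travel": [24, 4, 0], "rotation": [0, 0, 0]}, {"gripper": 0, "travel": [28, 0, 0], "rotation": [0, 0, 0]}, {"gripper": 0, "travel": [15, -15, 1], "rotation": [0, 0, 0]}, {"gripper": 0, "travel": [0, -25, 1], "rotation": [0, 0, 0]}, {"gripper": 0, "travel": [0, -16, 1], "rotation": [0, 0, 0]}, {"gripper": 0, "travel": [-3, 0, 0], "rotation": [0, 0, 0]}, {"gripper": 0, "travel": [-2, 0, 0], "rotation": [0, 0, 0]}, {"gripper": 0, "travel": [-2, 0, -0.1], "rotation": [0, 0, 0]}]'

```text
t: 21.05
tcp_pos: [0.5607, 0.0567, -0.0023]
tool_rot: [-0.026, 1.0, -0.0, 0.0]
force: [0.2, -0.1, 0.1]
finger_gap: 0.001
```

```bash
python3 -c "
from h import *
go(17,40,-2);edge()" 2>&1 | grep -v WARN
```

```text
t 21.05 tcp [560.7  56.7  -2.3] x [-0.999 -0.053 -0.   ] y [-0.053  0.999 -0.   ] F [ 0.2 -0.1  0.1] M [ 0.02 -0.02 -0.07] gap 0.1
now in fixture 11.6 42.7 yaw err of -x -0.01
travel [-5.4 -2.7 -0.3]
edge x:y [(np.float64(31.1), np.float64(-53.9)), (np.float64(31.4), np.float64(-25.1)), (np.float64(31.2), np.float64(-2.4)), (np.float64(40.2), np.float64(87.7)), (np.float64(57.8), np.float64(118.9)), (np.float64(78.6), np.float64(153.3))]
yaw deg -11.73 x at y=-100 15.1
```

Call:
send_rows --motion '[{"gripper": 0, "travel": [-2, 0, -0.1], "rotation": [0, 0, 0]}, {"gripper": 0, "travel": [-2, 0, -0.1], "rotation": [0, 0, 0]}, {"gripper": 0, "travel": [-1.5, 0, -0.1], "rotation": [0, 0, 0]}, {"gripper": 0, "travel": [-1.5, 0, -0.1], "rotation": [0, 0, 0]}, {"gripper": 0, "travel": [-1, 0, 0], "rotation": [0, 0, 0]}]'

```text
t: 21.52
tcp_pos: [0.5661, 0.0577, -0.0021]
tool_rot: [-0.027, 1.0, 0.0, -0.002]
force: [-5.3, 1.4, 3.4]
finger_gap: 0.0
```

Call:
send_rows --motion '[{"gripper": 0, "travel": [5, 0, 0], "rotation": [0, 0, 0]}, {"gripper": 0, "travel": [8, -8, 0], "rotation": [0, 0, 0]}, {"gripper": 0, "travel": [0, -34, 0], "rotation": [0, 0, 0]}, {"gripper": 0, "travel": [0, -36, 0], "rotation": [0, 0, 0]}, {"gripper": 0, "travel": [0, -30, 0], "rotation": [0, 0, 0]}, {"gripper": 0, "travel": [-3, -5, 0], "rotation": [0, 0, 0]}, {"gripper": 0, "travel": [-3, 0, 0], "rotation": [0, 0, 0]}, {"gripper": 0, "travel": [-2, 0, 0], "rotation": [0, 0, 0]}, {"gripper": 0, "travel": [-2, 0, -0.1], "rotation": [0, 0, 0]}, {"gripper": 0, "travel": [-1.5, 0, -0.1], "rotation": [0, 0, 0]}, {"gripper": 0, "travel": [-1.5, 0, 0], "rotation": [0, 0, 0]}, {"gripper": 0, "travel": [0, 0, 0], "rotation": [0, 0, 0]}]'

```text
t: 22.52
tcp_pos: [0.5723, -0.0544, -0.0019]
tool_rot: [-0.027, 1.0, 0.0, -0.002]
force: [-4.4, -1.0, 2.9]
finger_gap: -0.004
```

```bash
python3 -c "
from h import *
go(17,-70,-2);edge()" 2>&1 | grep -v WARN
```

```text
t 22.52 tcp [572.3 -54.4  -1.9] x [-0.999 -0.055  0.004] y [-0.055  0.999  0.001] F [-4.4 -1.   2.9] M [-0.08  0.63  0.06] gap -0.4
now in fixture 17.3 -68.8 yaw err of -x 0.11
travel [ 0.3 -1.2  0.1]
edge x:y [(np.float64(-33.0), np.float64(-154.3)), (np.float64(-35.8), np.float64(-128.5)), (np.float64(31.5), np.float64(-113.6)), (np.float64(31.4), np.float64(-24.9)), (np.float64(31.6), np.float64(3.3)), (np.float64(31.3), np.float64(32.0))]
yaw deg -19.28 x at y=-100 -2.5
```

The board is home: at the stop the force rose from 5 to 15 N, and its edge reads 31.4 ±0.2 mm at every visible point from y = −114 to +32. Now for the wedge.

Call:
send_rows --motion '[{"gripper": 0, "travel": [5, 0, 0], "rotation": [0, 0, 0]}, {"gripper": 0, "travel": [8, 0, -12], "rotation": [0, 0, 0]}, {"gripper": 0, "travel": [0, 0, -36], "rotation": [0, 0, 0]}, {"gripper": 0, "travel": [5, 0, -40], "rotation": [0, 0, 0]}, {"gripper": 85, "travel": [0, 0, -40], "rotation": [0, 0, 7]}, {"gripper": 85, "travel": [5, -5, -20], "rotation": [0, 0, 7]}, {"gripper": 85, "travel": [5, -15, 0], "rotation": [0, 0, 4]}, {"gripper": 85, "travel": [-5, -39, 0], "rotation": [0, 0, 0]}, {"gripper": 85, "travel": [-5, -39, 0], "rotation": [0, 0, 0]}, {"gripper": 85, "travel": [-5, -39, 0], "rotation": [0, 0, 0]}, {"gripper": 85, "travel": [-5, -39, 0], "rotation": [0, 0, 0]}, {"gripper": 85, "travel": [-5, -39, 0], "rotation": [0, 0, 0]}]'

```text
t: 23.57
tcp_pos: [0.5175, -0.2719, 0.1467]
tool_rot: [0.13, 0.991, -0.001, 0.002]
force: [0.5, 0.6, 0.5]
finger_gap: 0.995
```

```bash
cat >> h.py <<'E'
def gow(x,y,z):
    s=st(); m=R.from_quat(s['tool_rot']).as_matrix(); print('ang of tool x',np.degrees(np.arctan2(m[1,0],m[0,0])).round(2),'q',s['q'].round(2)); print('travel',((np.array([x,y,z])-s['tcp_pos'])@m*1000).round(1))
E
python3 -c "
from h import *
gow(.4394,-.3778,.1)"
```

```text
t 23.57 tcp [ 517.5 -271.9  146.7] x [-0.966  0.258 -0.003] y [ 0.258  0.966 -0.001] F [0.5 0.6 0.5] M [-0.02 -0.06 -0.07] gap 85.0
ang of tool x 165.03 q [-0.68  0.54  1.59  0.    1.01 -1.99]
travel [  48.2 -122.5   46.6]
```

```bash
cat > wf.py <<'E'
from h import *
from scipy.optimize import minimize
s=manip.sense(); c=manip.calibration('wrist'); im=manip.snapshot('wrist'); cv2.imwrite('pics/w9.png',im[:,:,::-1])
r,g,b=[im[...,i].astype(int) for i in range(3)]
m=((r>1.8*g+8)&(r>1.8*b+8)).astype(np.uint8); n,l,st_,ce=cv2.connectedComponentsWithStats(m)
i=1+st_[1:,4].argmax(); M=(l==i).astype(float); print('mask',st_[i],'n',n)
q0=np.array([(-80,12.5),(80,12.5),(80,-2.5),(-80,-18.5)])/1000
def mod(p):
    t=p[2]; Rt=np.array([[np.cos(t),-np.sin(t)],[np.sin(t),np.cos(t)]]); q=q0@Rt.T+p[:2]
    h=cv2.convexHull(px(c,np.vstack([np.c_[q,np.zeros(4)],np.c_[q,np.full(4,.055)]])).astype(np.float32))
    S=np.zeros(M.shape,np.uint8); cv2.fillPoly(S,[np.round(h*16).astype(np.int32)],255,cv2.LINE_AA,4); return cv2.GaussianBlur(S/255.,(0,0),2)
T=cv2.GaussianBlur(M,(0,0),2); f=lambda p:((mod(p)-T)**2).sum()
b=min((minimize(f,a,method='Nelder-Mead',options=dict(initial_simplex=np.array(a)+np.array([[0,0,0],[.01,0,0],[0,.01,0],[0,0,.1]]),xatol=1e-4)) for a in ([.482,-.392,-.31],[.482,-.392,-.2],[.482,-.38,-.4])),key=lambda r:r.fun)
print('wedge',b.x.round(4),np.degrees(b.x[2]).round(2),'cost',b.fun.round(),'of',M.sum())
p=b.x[:2]-.045*np.array([np.cos(b.x[2]),np.sin(b.x[2])]); gow(*p,.1)
E
python3 wf.py
```

```text
mask [ 149   91   66  177 7885] n 57
wedge [ 0.4829 -0.3926 -0.3144] -18.02 cost 77.0 of 7885.0
t 23.62 tcp [ 517.8 -281.   147. ] x [-0.965  0.262 -0.008] y [ 0.262  0.965 -0.008] F [ 0.9 -4.   0.7] M [-0.16 -0.05 -0.01] gap 84.8
ang of tool x 164.78 q [-0.68  0.54  1.58 -0.    1.01 -1.99]
travel [  49.7 -114.3   47.5]
```

Call:
send_rows --motion '[{"gripper": 85, "travel": [10, -20, 5], "rotation": [0, 0, 0]}, {"gripper": 85, "travel": [15, -35, 10], "rotation": [0, 0, 0]}, {"gripper": 85, "travel": [15, -36, 10], "rotation": [0, 0, 0]}, {"gripper": 85, "travel": [9.5, -23.5, 10], "rotation": [0, 0, 0]}, {"gripper": 85, "travel": [0, 0, 15], "rotation": [0, 0, 0]}, {"gripper": 85, "travel": [0, 0, 0], "rotation": [0, 0, 0]}, {"gripper": 85, "travel": [0, 0, 0], "rotation": [0, 0, 0]}]'

```text
t: 24.2
tcp_pos: [0.4394, -0.3673, 0.0957]
tool_rot: [0.131, 0.991, 0.001, -0.0]
force: [-0.4, 0.4, -0.8]
finger_gap: 0.997
```

```bash
python3 -c "
from h import *
gow(.4401,-.3787,-.003)"
```

```text
t 24.2 tcp [ 439.4 -367.3   95.7] x [-0.966  0.259  0.   ] y [0.259 0.966 0.001] F [-0.4  0.4 -0.8] M [ 0.05  0.02 -0.03] gap 85.1
ang of tool x 164.97 q [-0.89  0.6   1.66  0.    0.89 -2.2 ]
travel [ -3.7 -10.9  98.7]
```

Call:
send_rows --motion '[{"gripper": 85, "travel": [-3.5, -11, 15], "rotation": [0, 0, 0]}, {"gripper": 85, "travel": [0, 0, 25], "rotation": [0, 0, 0]}, {"gripper": 85, "travel": [0, 0, 25], "rotation": [0, 0, 0]}, {"gripper": 85, "travel": [0, 0, 18], "rotation": [0, 0, 0]}, {"gripper": 85, "travel": [0, 0, 10], "rotation": [0, 0, 0]}, {"gripper": 85, "travel": [0, 0, 5], "rotation": [0, 0, 0]}, {"gripper": 85, "travel": [0, 0, 0], "rotation": [0, 0, 0]}]'

```text
t: 24.78
tcp_pos: [0.4407, -0.3786, -0.0019]
tool_rot: [0.13, 0.992, 0.0, -0.0]
force: [0.3, 0.4, -0.1]
finger_gap: 0.995
```

```bash
python3 -c "
from h import *
gow(.4401,-.3787,-.003)
o=np.zeros((400,790,3),np.uint8)
o[:,:400]=manip.snapshot('wrist')[:,120:520,::-1]; o[:390,400:]=cv2.resize(manip.snapshot('scene')[120:200,190:270,::-1],(390,390),interpolation=cv2.INTER_CUBIC)
cv2.imwrite('pics/s6.png',o)"
```

```text
t 24.78 tcp [ 440.7 -378.6   -1.9] x [-0.966  0.257  0.   ] y [0.257 0.966 0.   ] F [ 0.3  0.4 -0.1] M [0.   0.01 0.01] gap 85.0
ang of tool x 165.08 q [-0.9   0.76  1.68  0.    0.7  -2.21]
travel [ 0.5 -0.2  1.1]
```

View pics/s6.png

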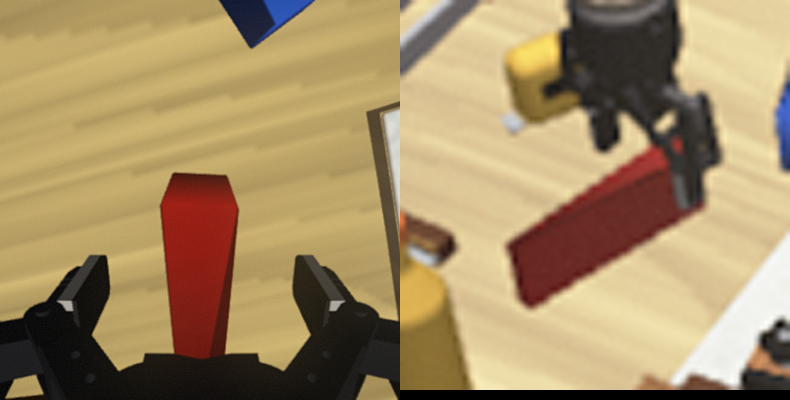

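The wrist view shows the red wedge centred between the open pads, at (200,200–350), with its thick end towards the camera. The blue one is well away, so I'll close on the red.

Call:
send_rows --motion '[{"gripper": 15, "travel": [0, 0, 0], "rotation": [0, 0, 0]}, {"gripper": 15, "travel": [0, 0, 0], "rotation": [0, 0, 0]}, {"gripper": 15, "travel": [0, 0, 0], "rotation": [0, 0, 0]}, {"gripper": 15, "travel": [0, 0, 0], "rotation": [0, 0, 0]}, {"gripper": 15, "travel": [0, 0, 0], "rotation": [0, 0, 0]}, {"gripper": 15, "travel": [0, 0, 0], "rotation": [0, 0, 0]}, {"gripper": 15, "travel": [0, 0, 0], "rotation": [0, 0, 0]}, {"gripper": 15, "travel": [0, 0, -10], "rotation": [0, 0, 0]}, {"gripper": 15, "travel": [0, 0, -25], "rotation": [0, 0, 0]}, {"gripper": 15, "travel": [0, 0, -35], "rotation": [0, 0, 0]}, {"gripper": 15, "travel": [0, 0, -30], "rotation": [0, 0, 0]}, {"gripper": 15, "travel": [0, 0, 0], "rotation": [0, 0, 0]}]' --newtons 60

```text
t: 25.88
tcp_pos: [0.4428, -0.3826, 0.1042]
tool_rot: [0.13, 0.991, -0.004, 0.004]
force: [0.8, -1.3, -1.4]
finger_gap: 0.313
```

```bash
python3 -c "
from h import *
gow(.4401,-.3787,-.003)"
```

```text
t 25.88 tcp [ 442.8 -382.6  104.2] x [-0.966  0.258 -0.009] y [ 0.258  0.966 -0.007] F [ 0.8 -1.3 -1.4] M [-0.03  0.01 -0.03] gap 26.7
ang of tool x 165.02 q [-0.9   0.59  1.63 -0.    0.91 -2.21]
travel [  4.6   3.8 107.2]
```

Call:
send_rows --motion '[{"gripper": 15, "travel": [0, 0, 0], "rotation": [0, 0, 5]}, {"gripper": 15, "travel": [0, 0, 0], "rotation": [0, 0, 7]}, {"gripper": 15, "travel": [0, 0, 0], "rotation": [0, 0, 7]}, {"gripper": 15, "travel": [0, 0, 0], "rotation": [0, 0, 7]}, {"gripper": 15, "travel": [0, 0, 0], "rotation": [0, 0, 7]}, {"gripper": 15, "travel": [0, 0, 0], "rotation": [0, 0, 7]}, {"gripper": 15, "travel": [0, 0, 0], "rotation": [0, 0, 7]}, {"gripper": 15, "travel": [0, 0, 0], "rotation": [0, 0, 7]}, {"gripper": 15, "travel": [0, 0, 0], "rotation": [0, 0, 7]}, {"gripper": 15, "travel": [0, 0, 0], "rotation": [0, 0, 6]}, {"gripper": 15, "travel": [0, 0, 0], "rotation": [0, 0, 2]}, {"gripper": 15, "travel": [0, 0, 0], "rotation": [0, 0, 0]}]'

```text
t: 26.88
tcp_pos: [0.4394, -0.3786, 0.0975]
tool_rot: [0.669, 0.743, 0.0, -0.001]
force: [-1.0, -0.5, -0.9]
finger_gap: 0.309
```

```bash
python3 -c "
from h import *
gow(.5658,.0342,.09)"
```

```text
t 26.88 tcp [ 439.4 -378.6   97.5] x [-0.104  0.995  0.002] y [ 0.995  0.104 -0.001] F [-1.  -0.5 -0.9] M [0.06 0.01 0.01] gap 26.4
ang of tool x 95.97 q [-0.9   0.6   1.64  0.    0.91 -1.01]
travel [397.4 168.7   8. ]
```

Call:
send_rows --motion '[{"gripper": 15, "travel": [12, 5, 0], "rotation": [0, 0, 0]}, {"gripper": 15, "travel": [30, 13, 0], "rotation": [0, 0, 0]}, {"gripper": 15, "travel": [36, 15, 0], "rotation": [0, 0, 0]}, {"gripper": 15, "travel": [36, 15, 0], "rotation": [0, 0, 0]}, {"gripper": 15, "travel": [36, 15, 0], "rotation": [0, 0, 0]}, {"gripper": 15, "travel": [36, 15, 0], "rotation": [0, 0, 0]}, {"gripper": 15, "travel": [36, 15, 0], "rotation": [0, 0, 0]}, {"gripper": 15, "travel": [36, 15, 0], "rotation": [0, 0, 0]}, {"gripper": 15, "travel": [36, 15, 0], "rotation": [0, 0, 0]}, {"gripper": 15, "travel": [36, 15, 0], "rotation": [0, 0, 0]}, {"gripper": 15, "travel": [36, 15, 0], "rotation": [0, 0, 0]}, {"gripper": 15, "travel": [25, 11, 0], "rotation": [0, 0, 0]}]'

```text
t: 27.88
tcp_pos: [0.5616, 0.0311, 0.0981]
tool_rot: [0.668, 0.744, 0.0, -0.001]
force: [-0.2, 0.5, -1.9]
finger_gap: 0.312
```

Call:
send_rows --motion '[{"gripper": 15, "travel": [6, 2, 0], "rotation": [0, 0, 0]}, {"gripper": 15, "travel": [0, 0, 0], "rotation": [0, 0, 0]}, {"gripper": 15, "travel": [0, 0, 0], "rotation": [0, 0, 0]}]'

```text
t: 28.13
tcp_pos: [0.5627, 0.0332, 0.098]
tool_rot: [0.668, 0.744, -0.001, -0.0]
force: [-0.1, -0.1, -1.1]
finger_gap: 0.314
```

```bash
cat > wp.py <<'E'
from h import *
s=st(); m=R.from_quat(s['tool_rot']).as_matrix(); a=np.arctan2(m[1,0],m[0,0])-np.radians(183.0); e=np.array([np.cos(a),np.sin(a)])
d=s['tcp_pos'][:2]+.045*e-O; cx,cy=d@EX*1000,d@EY*1000; ya=np.degrees(a-YAW)+90
ya=(ya+180)%360-180
print('wedge centre x',cx.round(1),'y',cy.round(1),'tip past mouth',(-115-(cy-80)).round(1),'straight side at',(cx+12.5).round(1),'yaw err',ya.round(2),'bottom above panel',(s['tcp_pos'][2]*1000+1.9-18).round(1))
gow(*(O+.0155*EX+.02*EY),.017)
E
python3 wp.py
```

```text
t 28.13 tcp [562.7  33.2  98. ] x [-0.107  0.994 -0.   ] y [ 0.994  0.107 -0.001] F [-0.1 -0.1 -1.1] M [0.02 0.03 0.05] gap 26.8
wedge centre x 12.4 y -25.8 tip past mouth -9.2 straight side at 24.9 yaw err 0.1 bottom above panel 81.9
t 28.13 tcp [562.7  33.2  98. ] x [-0.107  0.994 -0.   ] y [ 0.994  0.107 -0.001] F [-0.1 -0.1 -1.1] M [0.02 0.03 0.05] gap 26.8
ang of tool x 96.12 q [-0.14  0.58  1.68 -0.    0.88 -0.25]
travel [ 0.6  3.3 81. ]
```

Call:
send_rows --motion '[{"gripper": 15, "travel": [0, 1.5, 10], "rotation": [0, 0, 0]}, {"gripper": 15, "travel": [0, 1.5, 20], "rotation": [0, 0, 0]}, {"gripper": 15, "travel": [0, 0, 20], "rotation": [0, 0, 0]}, {"gripper": 15, "travel": [0, 0, 15], "rotation": [0, 0, 0]}, {"gripper": 15, "travel": [0, 0, 8], "rotation": [0, 0, 0]}, {"gripper": 15, "travel": [0, 0, 4], "rotation": [0, 0, 0]}, {"gripper": 15, "travel": [0, 0, 2], "rotation": [0, 0, 0]}, {"gripper": 15, "travel": [0, 0, 1], "rotation": [0, 0, 0]}, {"gripper": 15, "travel": [0, 0, 0], "rotation": [0, 0, 0]}]'

```text
t: 28.88
tcp_pos: [0.5671, 0.0299, 0.0324]
tool_rot: [0.669, 0.743, 0.0, 0.003]
force: [-25.9, -2.3, 96.1]
finger_gap: 0.315
```

```bash
python3 wp.py|head -2
```

```text
t 28.88 tcp [567.1  29.9  32.4] x [-0.104  0.995 -0.004] y [0.995 0.104 0.005] F [-25.9  -2.3  96.1] M [-0.53  3.6  -0.04] gap 26.9
wedge centre x 16.5 y -29.4 tip past mouth -5.6 straight side at 29.0 yaw err -0.03 bottom above panel 16.3
```

A contact force of 96 N, so something is landing on the board. I'll lift at once.

Call:
send_rows --motion '[{"gripper": 15, "travel": [0, 0, -20], "rotation": [0, 0, 0]}, {"gripper": 15, "travel": [0, -2, -20], "rotation": [0, 0, 0]}, {"gripper": 15, "travel": [0, -2, -10], "rotation": [0, 0, 0]}, {"gripper": 15, "travel": [0, 0, 0], "rotation": [0, 0, 0]}]'

```text
t: 29.22
tcp_pos: [0.5635, 0.0311, 0.0701]
tool_rot: [0.67, 0.742, 0.001, 0.002]
force: [0.3, 1.0, -1.1]
finger_gap: 0.313
```

```bash
python3 wp.py|head -2; python3 -c "
from h import *
board()
im=manip.snapshot('scene')[:,:,::-1]; t=manip.snapshot('top')[:,:,::-1]
o=np.zeros((480,790,3),np.uint8)
o[:,:480]=cv2.resize(im[150:270,225:345],(480,480),interpolation=cv2.INTER_CUBIC); o[:220,480:]=manip.snapshot('wrist')[140:360,165:475,::-1]
o[220:480,480:]=cv2.resize(t[112:199,297:400],(310,260))
cv2.imwrite('pics/s7.png',o)" 2>&1|grep -v WARN
```

```text
t 29.22 tcp [563.5  31.1  70.1] x [-0.102  0.995 -0.001] y [0.995 0.102 0.004] F [ 0.3  1.  -1.1] M [ 0.02  0.02 -0.01] gap 26.8
wedge centre x 12.9 y -28.0 tip past mouth -7.0 straight side at 25.4 yaw err -0.14 bottom above panel 54.0
board rect centre 68.7 -95.1 size 82 322 ang 0.04
```

View pics/s7.png

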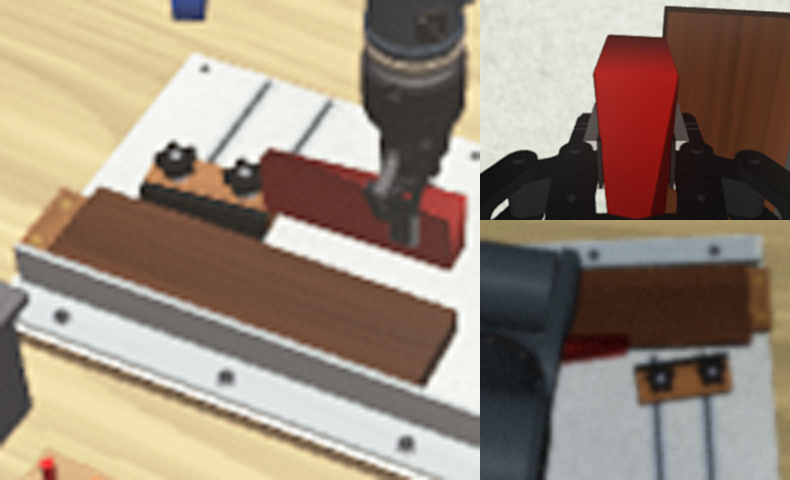

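```bash
python3 -c "
from h import *
c=manip.calibration('scene'); F=lambda x,y,z:np.r_[O+x/1e3*EX+y/1e3*EY,z/1e3]
f=lambda P:((px(c,P)-[225,150])*4).round(0).tolist()
for b in (60,65,70,75,80,85): print(b,'bottom thick',f([F(26.5,52,b)]),'bottom thin',f([F(26.5,-108,b)]),'top thin',f([F(26.5,-108,b+55)]),'top thick',f([F(26.5,52,b+55)]))
print('board',f([F(30,65,46),F(125,65,46),F(30,-255,46)]))
s=manip.sense()['tcp_pos']
for o in (0,10,20,30,40): print('finger',o,f([s+np.r_[.025*EX,o/1e3]]))
"
```

```text
60 bottom thick [[444.0, 288.0]] bottom thin [[258.0, 224.0]] top thin [[255.0, 175.0]] top thick [[445.0, 240.0]]
65 bottom thick [[444.0, 284.0]] bottom thin [[258.0, 220.0]] top thin [[254.0, 171.0]] top thick [[445.0, 235.0]]
70 bottom thick [[444.0, 280.0]] bottom thin [[258.0, 216.0]] top thin [[254.0, 166.0]] top thick [[445.0, 230.0]]
75 bottom thick [[444.0, 275.0]] bottom thin [[257.0, 211.0]] top thin [[254.0, 162.0]] top thick [[445.0, 226.0]]
80 bottom thick [[444.0, 271.0]] bottom thin [[257.0, 207.0]] top thin [[253.0, 157.0]] top thick [[445.0, 221.0]]
85 bottom thick [[444.0, 267.0]] bottom thin [[257.0, 203.0]] top thin [[253.0, 152.0]] top thick [[445.0, 217.0]]
board [[457.0, 309.0], [405.0, 398.0], [97.0, 184.0]]
finger 0 [[399.0, 278.0]]
finger 10 [[399.0, 269.0]]
finger 20 [[399.0, 260.0]]
finger 30 [[399.0, 251.0]]
finger 40 [[399.0, 242.0]]
```

The wedge is still level in the gripper, at (265–465, 150–268) in the scene crop, and the board is undisturbed. Its bottom now sits about 14 mm above TCP height, so its straight side landed on the board's top edge and it slid 12 mm up in the pads. I'll set it down on the free part of the panel, regrip higher, and come in with more clearance.

Call:
send_rows --motion '[{"gripper": 15, "travel": [6, -15, 0], "rotation": [0, 0, 0]}, {"gripper": 15, "travel": [10, -20, 10], "rotation": [0, 0, 0]}, {"gripper": 15, "travel": [9, -20, 15], "rotation": [0, 0, 0]}, {"gripper": 15, "travel": [0, 0, 15], "rotation": [0, 0, 0]}, {"gripper": 15, "travel": [0, 0, 10], "rotation": [0, 0, 0]}, {"gripper": 15, "travel": [0, 0, 5], "rotation": [0, 0, 0]}, {"gripper": 15, "travel": [0, 0, 2], "rotation": [0, 0, 0]}, {"gripper": 15, "travel": [0, 0, 0], "rotation": [0, 0, 0]}]'

```text
t: 30.08
tcp_pos: [0.506, 0.0516, 0.0105]
tool_rot: [0.669, 0.743, -0.0, -0.0]
force: [-0.4, -0.3, -0.8]
finger_gap: 0.312
```

```bash
python3 wp.py|head -2
```

```text
t 30.08 tcp [506.   51.6  10.5] x [-0.104  0.995  0.   ] y [ 0.995  0.104 -0.   ] F [-0.4 -0.3 -0.8] M [ 0.04 -0.01  0.06] gap 26.6
wedge centre x -43.3 y -4.5 tip past mouth -30.5 straight side at -30.8 yaw err -0.03 bottom above panel -5.6
```

Call:
send_rows --motion '[{"gripper": 15, "travel": [0, 0, 1.5], "rotation": [0, 0, 0]}, {"gripper": 15, "travel": [0, 0, 1.5], "rotation": [0, 0, 0]}, {"gripper": 15, "travel": [0, 0, 0], "rotation": [0, 0, 0]}]'

```text
t: 30.33
tcp_pos: [0.5058, 0.0517, 0.0086]
tool_rot: [0.669, 0.743, 0.0, 0.0]
force: [-0.2, 0.5, -1.1]
finger_gap: 0.312
```

Call:
send_rows --motion '[{"gripper": 15, "travel": [0, 0, 1.2], "rotation": [0, 0, 0]}, {"gripper": 15, "travel": [0, 0, 1.2], "rotation": [0, 0, 0]}, {"gripper": 15, "travel": [0, 0, 0], "rotation": [0, 0, 0]}]'

```text
t: 30.58
tcp_pos: [0.5056, 0.0519, 0.0062]
tool_rot: [0.669, 0.743, 0.0, 0.0]
force: [0.3, -0.6, 1.2]
finger_gap: 0.313
```

```bash
python3 wp.py|head -1
```

```text
t 30.58 tcp [505.6  51.9   6.2] x [-0.105  0.994 -0.   ] y [0.994 0.105 0.001] F [ 0.3 -0.6  1.2] M [-0.09 -0.04 -0.05] gap 26.7
```

Call:
send_rows --motion '[{"gripper": 15, "travel": [0, 0, 0.5], "rotation": [0, 0, 0]}, {"gripper": 45, "travel": [0, 0, 0], "rotation": [0, 0, 0]}, {"gripper": 45, "travel": [0, 0, 0], "rotation": [0, 0, 0]}, {"gripper": 45, "travel": [0, 0, 0], "rotation": [0, 0, 0]}, {"gripper": 45, "travel": [0, 0, -6], "rotation": [0, 0, 0]}, {"gripper": 45, "travel": [0, 0, -6], "rotation": [0, 0, 0]}, {"gripper": 45, "travel": [0, 0, 0], "rotation": [0, 0, 0]}, {"gripper": 15, "travel": [0, 0, 0], "rotation": [0, 0, 0]}, {"gripper": 15, "travel": [0, 0, 0], "rotation": [0, 0, 0]}, {"gripper": 15, "travel": [0, 0, 0], "rotation": [0, 0, 0]}, {"gripper": 15, "travel": [0, 0, 0], "rotation": [0, 0, 0]}, {"gripper": 15, "travel": [0, 0, 0], "rotation": [0, 0, 0]}]'

```text
t: 31.58
tcp_pos: [0.5056, 0.0518, 0.0181]
tool_rot: [0.669, 0.743, 0.0, 0.0]
force: [0.1, -0.2, 6.3]
finger_gap: 0.306
```

```bash
python3 wp.py
python3 - <<'E'
from h import *
# wedge lateral position in the wrist picture: red rows near thick end top face
s=manip.sense(); c=manip.calibration('wrist'); im=manip.snapshot('wrist'); r,g,b=[im[...,i].astype(int) for i in range(3)]
m=((r>1.8*g+8)&(r>1.8*b+8))
ys=np.where(m[:,250:390].any(1))[0]; print('rows',ys.min(),ys.max())
for v in range(ys.min()+2,ys.max(),12):
    u=np.where(m[v,200:440])[0]+200; print(v,u.min(),u.max(),end=' | ')
F=lambda x,y,z:np.r_[O+x/1e3*EX+y/1e3*EY,z/1e3]
mm=R.from_quat(s['tool_rot']).as_matrix(); 
# predicted corners, wedge centre from wp with +1.25 lateral
a=np.arctan2(mm[1,0],mm[0,0])-np.radians(183); e=np.array([np.cos(a),np.sin(a)]); n=np.array([-e[1],e[0]]); cen=s['tcp_pos'][:2]+.045*e
for l in (0,.00125): print('\npred thick-end corners top/bottom',l,[px(c,np.r_[cen+n*l-.08*e+n*y,z])[0].round(0).tolist() for y in(.0125,-.0185) for z in (.073,.018)])
E
```

```text
t 31.58 tcp [505.6  51.8  18.1] x [-0.105  0.995 -0.   ] y [0.995 0.105 0.001] F [ 0.1 -0.2  6.3] M [0.09 0.15 0.01] gap 26.1
wedge centre x -43.7 y -4.2 tip past mouth -30.8 straight side at -31.2 yaw err -0.02 bottom above panel 2.0
t 31.58 tcp [505.6  51.8  18.1] x [-0.105  0.995 -0.   ] y [0.995 0.105 0.001] F [ 0.1 -0.2  6.3] M [0.09 0.15 0.01] gap 26.1
ang of tool x 96.0 q [-0.12  0.67  1.86  0.    0.61 -0.22]
travel [-23.9  58.    1.2]
rows 171 359
173 294 336 | 185 289 351 | 197 284 355 | 209 284 357 | 221 285 356 | 233 286 355 | 245 286 354 | 257 287 354 | 269 289 351 | 281 290 351 | 293 291 350 | 305 292 349 | 317 294 347 | 329 295 346 | 341 296 345 | 353 297 344 | 
pred thick-end corners top/bottom 0 [[353.0, 207.0], [344.0, 175.0], [277.0, 203.0], [289.0, 173.0]]

pred thick-end corners top/bottom 0.00125 [[357.0, 207.0], [346.0, 175.0], [280.0, 203.0], [291.0, 173.0]]
```

Call:
send_rows --motion '[{"gripper": 15, "travel": [0, 0, -10], "rotation": [0, 0, 0]}, {"gripper": 15, "travel": [0, 0, -20], "rotation": [0, 0, 0]}, {"gripper": 15, "travel": [-3, 8, -15], "rotation": [0, 0, 0]}, {"gripper": 15, "travel": [-9, 17, 0], "rotation": [0, 0, 0]}, {"gripper": 15, "travel": [-9, 18, 0], "rotation": [0, 0, 0]}, {"gripper": 15, "travel": [-5, 10.5, 0], "rotation": [0, 0, 0]}, {"gripper": 15, "travel": [0, 0, 0], "rotation": [0, 0, 0]}, {"gripper": 15, "travel": [0, 0, 0], "rotation": [0, 0, 0]}]'

```text
t: 32.3
tcp_pos: [0.5606, 0.0316, 0.0624]
tool_rot: [0.669, 0.743, -0.0, -0.001]
force: [-1.6, 0.6, -1.5]
finger_gap: 0.307
```

```bash
python3 wp.py|head -2
python3 - <<'E'
from h import *
c=manip.calibration('wrist'); im=manip.snapshot('wrist'); r,g,b=[im[...,i].astype(int) for i in range(3)]
m=((r>1.8*g+8)&(r>1.8*b+8))
for v in (205,215,225): 
    u=np.where(m[v,200:440])[0]+200; print(v,u.min(),u.max(), im[v,u.max()+1:u.max()+60:4].sum(1).tolist())
F=lambda x,y,z:np.r_[O+x/1e3*EX+y/1e3*EY,z/1e3]
print('board top corner/bottom corner pred',px(c,[F(30,65,46),F(30,65,18),F(30,20,46)]).round(0).tolist())
E
```

```text
t 32.3 tcp [560.6  31.6  62.4] x [-0.104  0.995  0.   ] y [ 0.995  0.104 -0.001] F [-1.6  0.6 -1.5] M [ 0.07  0.01 -0.04] gap 26.2
wedge centre x 10.2 y -27.3 tip past mouth -7.7 straight side at 22.7 yaw err -0.04 bottom above panel 46.3
205 283 359 [166, 184, 174, 169, 174, 172, 174, 174, 182, 167, 173, 164, 171, 178, 163]
215 284 358 [155, 183, 175, 170, 167, 174, 167, 175, 172, 162, 164, 164, 174, 174, 162]
225 285 357 [162, 176, 175, 168, 165, 172, 168, 175, 176, 156, 165, 159, 162, 163, 155]
board top corner/bottom corner pred [[356.0, 150.0], [351.0, 144.0], [350.0, 219.0]]
```

Call:
send_rows --motion '[{"gripper": 15, "travel": [0, 0, 10], "rotation": [0, 0, 0]}, {"gripper": 15, "travel": [0, 0, 4], "rotation": [0, 0, 0]}, {"gripper": 15, "travel": [0, 0, 3], "rotation": [0, 0, 0]}, {"gripper": 15, "travel": [0, 0, 3], "rotation": [0, 0, 0]}, {"gripper": 15, "travel": [0, 0, 3], "rotation": [0, 0, 0]}]'

```text
t: 32.77
tcp_pos: [0.5607, 0.0318, 0.0388]
tool_rot: [0.669, 0.743, -0.0, -0.0]
force: [-0.1, 0.6, -1.0]
finger_gap: 0.31
```

Call:
send_rows --motion '[{"gripper": 15, "travel": [0, 0, 0], "rotation": [0, 0, 0]}]'

```text
t: 32.85
tcp_pos: [0.5606, 0.0318, 0.0386]
tool_rot: [0.669, 0.743, -0.0, -0.001]
force: [-0.6, 0.4, -1.5]
finger_gap: 0.312
```

```bash
python3 wp.py|head -2
```

```text
t 32.85 tcp [560.6  31.8  38.6] x [-0.105  0.994  0.   ] y [ 0.994  0.105 -0.001] F [-0.6  0.4 -1.5] M [ 0.06 -0.02 -0.03] gap 26.7
wedge centre x 10.1 y -27.1 tip past mouth -7.9 straight side at 22.6 yaw err -0.01 bottom above panel 22.5
```

Call:
send_rows --motion '[{"gripper": 15, "travel": [0, 0, 6], "rotation": [0, 0, 0]}, {"gripper": 15, "travel": [0, 0, 5], "rotation": [0, 0, 0]}, {"gripper": 15, "travel": [0, 0, 4], "rotation": [0, 0, 0]}, {"gripper": 15, "travel": [0, 0, 2.5], "rotation": [0, 0, 0]}, {"gripper": 15, "travel": [0, 0, 1], "rotation": [0, 0, 0]}, {"gripper": 15, "travel": [0, 0, 0], "rotation": [0, 0, 0]}]'

```text
t: 33.35
tcp_pos: [0.561, 0.0316, 0.0205]
tool_rot: [0.669, 0.743, -0.0, -0.0]
force: [-0.5, 0.3, -1.4]
finger_gap: 0.305
```

Call:
send_rows --motion '[{"gripper": 15, "travel": [0, 0, 0.8], "rotation": [0, 0, 0]}, {"gripper": 15, "travel": [0, 0, 0], "rotation": [0, 0, 0]}]'

```text
t: 33.52
tcp_pos: [0.5613, 0.0316, 0.0202]
tool_rot: [0.669, 0.743, 0.0, 0.0]
force: [0.4, 0.3, -0.8]
finger_gap: 0.311
```

```bash
python3 wp.py|head -2
```

```text
t 33.52 tcp [561.3  31.6  20.2] x [-0.105  0.995 -0.   ] y [0.995 0.105 0.   ] F [ 0.4  0.3 -0.8] M [0.05 0.02 0.01] gap 26.5
wedge centre x 10.9 y -27.3 tip past mouth -7.7 straight side at 23.4 yaw err -0.01 bottom above panel 4.1
```

Call:
send_rows --motion '[{"gripper": 15, "travel": [-3, 0, 0], "rotation": [0, 0, 0]}, {"gripper": 15, "travel": [-4, 0, 0], "rotation": [0, 0, 0]}, {"gripper": 15, "travel": [-4, 0, 0], "rotation": [0, 0, 0]}, {"gripper": 15, "travel": [-4, 0, 0], "rotation": [0, 0, 0]}, {"gripper": 15, "travel": [-4, 0, 0], "rotation": [0, 0, 0]}, {"gripper": 15, "travel": [-4, 0, 0], "rotation": [0, 0, 0]}, {"gripper": 15, "travel": [-4, 0, 0], "rotation": [0, 0, 0]}, {"gripper": 15, "travel": [-4, 0, 0], "rotation": [0, 0, 0]}, {"gripper": 15, "travel": [-4, 0, 0], "rotation": [0, 0, 0]}, {"gripper": 15, "travel": [-4, 0, 0], "rotation": [0, 0, 0]}, {"gripper": 15, "travel": [-3, 0, 0.5], "rotation": [0, 0, 0]}, {"gripper": 15, "travel": [0, 0, 0.5], "rotation": [0, 0, 0]}]'

```text
t: 34.52
tcp_pos: [0.5659, -0.0109, 0.0191]
tool_rot: [0.669, 0.743, 0.0, 0.0]
force: [0.4, 0.1, -1.4]
finger_gap: 0.311
```

```bash
python3 wp.py|head -2
```

```text
t 34.52 tcp [565.9 -10.9  19.1] x [-0.104  0.995 -0.   ] y [0.995 0.104 0.   ] F [ 0.4  0.1 -1.4] M [ 0.04 -0.03 -0.06] gap 26.5
wedge centre x 13.1 y -70.0 tip past mouth 35.0 straight side at 25.6 yaw err -0.05 bottom above panel 3.0
```

Call:
send_rows --motion '[{"gripper": 15, "travel": [-3, 0, 0], "rotation": [0, 0, 0]}, {"gripper": 15, "travel": [-3, 0, 0], "rotation": [0, 0, 0]}, {"gripper": 15, "travel": [-3, 0, 0], "rotation": [0, 0, 0]}, {"gripper": 15, "travel": [-3, 0, 0], "rotation": [0, 0, 0]}, {"gripper": 15, "travel": [-3, 0, 0], "rotation": [0, 0, 0]}, {"gripper": 15, "travel": [-3, 0, 0], "rotation": [0, 0, 0]}]'

```text
t: 35.02
tcp_pos: [0.5675, -0.0283, 0.0191]
tool_rot: [0.669, 0.743, 0.0, 0.0]
force: [-0.9, 0.5, -1.0]
finger_gap: 0.31
```

Call:
send_rows --motion '[{"gripper": 15, "travel": [-2.5, -0.1, 0], "rotation": [0, 0, 0]}, {"gripper": 15, "travel": [-2.5, -0.1, 0], "rotation": [0, 0, 0]}, {"gripper": 15, "travel": [-2.5, -0.1, 0], "rotation": [0, 0, 0]}, {"gripper": 15, "travel": [-2.5, -0.1, 0], "rotation": [0, 0, 0]}, {"gripper": 15, "travel": [0, 0, 0.8], "rotation": [0, 0, 0]}, {"gripper": 15, "travel": [0, 0, 0], "rotation": [0, 0, 0]}]'

```text
t: 35.52
tcp_pos: [0.5685, -0.0384, 0.0183]
tool_rot: [0.669, 0.743, 0.0, 0.0]
force: [0.4, -1.3, -2.0]
finger_gap: 0.31
```

```bash
python3 wp.py|head -2
```

```text
t 35.52 tcp [568.5 -38.4  18.3] x [-0.105  0.995 -0.001] y [0.995 0.105 0.001] F [ 0.4 -1.3 -2. ] M [-0.01 -0.11  0.07] gap 26.5
wedge centre x 14.3 y -97.7 tip past mouth 62.7 straight side at 26.8 yaw err -0.01 bottom above panel 2.2
```

Call:
send_rows --motion '[{"gripper": 15, "travel": [-1, 0, 0.7], "rotation": [0, 0, 0]}, {"gripper": 15, "travel": [0, 0, 0], "rotation": [0, 0, 0]}]'

```text
t: 35.68
tcp_pos: [0.5685, -0.0384, 0.0182]
tool_rot: [0.669, 0.743, 0.001, 0.0]
force: [1.2, 2.8, 3.4]
finger_gap: 0.309
```

Call:
send_rows --motion '[{"gripper": 15, "travel": [0, 0, 0.7], "rotation": [0, 0, 0]}, {"gripper": 15, "travel": [0, 0, 0], "rotation": [0, 0, 0]}]'

```text
t: 35.85
tcp_pos: [0.5685, -0.0385, 0.0182]
tool_rot: [0.669, 0.743, 0.0, 0.0]
force: [-0.6, 2.9, 7.7]
finger_gap: 0.308
```

Call:
send_rows --motion '[{"gripper": 15, "travel": [0, 0, 0.7], "rotation": [0, 0, 0]}, {"gripper": 15, "travel": [0, 0, 0], "rotation": [0, 0, 0]}]'

```text
t: 36.02
tcp_pos: [0.5686, -0.0385, 0.0182]
tool_rot: [0.669, 0.743, 0.0, 0.0]
force: [-1.0, 3.0, 13.3]
finger_gap: 0.309
```

The wedge stands on the panel with its tip 63 mm past the mouth and no side force. I'll release it, rise, shut the fingers and go behind the thick end.

Call:
send_rows --motion '[{"gripper": 15, "travel": [0, 0, -1.8], "rotation": [0, 0, 0]}, {"gripper": 45, "travel": [0, 0, 0], "rotation": [0, 0, 0]}, {"gripper": 45, "travel": [0, 0, 0], "rotation": [0, 0, 0]}, {"gripper": 45, "travel": [0, 0, -3], "rotation": [0, 0, 0]}, {"gripper": 45, "travel": [0, 0, -15], "rotation": [0, 0, 0]}, {"gripper": 45, "travel": [0, 0, -30], "rotation": [0, 0, 0]}, {"gripper": 0, "travel": [5, 0, -20], "rotation": [0, 0, 3]}, {"gripper": 0, "travel": [20, 0, 0], "rotation": [0, 0, 0]}, {"gripper": 0, "travel": [30, 0, 0], "rotation": [0, 0, 0]}, {"gripper": 0, "travel": [10, 0, 0], "rotation": [0, 0, 0]}, {"gripper": 0, "travel": [0, 0, 0], "rotation": [0, 0, 0]}]' --newtons 40

```text
t: 36.93
tcp_pos: [0.5635, 0.0279, 0.0859]
tool_rot: [0.687, 0.727, -0.0, -0.001]
force: [-0.3, 0.5, -0.3]
finger_gap: -0.001
```

```bash
cat > red.py <<'E'
from h import *
# wedge top face extents from top camera (z=.073), fixture mm
c=manip.calibration('top'); im=manip.snapshot('scene'); c=manip.calibration('scene'); r,g,b=[im[...,i].astype(int) for i in range(3)]
m=((r>1.8*g+8)&(r>1.8*b+8)).astype(np.uint8); P=[np.r_[O+x/1e3*EX+y/1e3*EY,.06] for x,y in((-30,-230),(-30,60),(60,60),(60,-230))]
roi=np.zeros(m.shape,np.uint8); cv2.fillConvexPoly(roi,px(c,P).astype(int),1); m*=roi
ys,xs=np.where(m); print('n',len(xs)); q=w(c,np.c_[xs,ys],.073)[:,:2]-O; q=np.c_[q@EX,q@EY]*1000
print('red (z=73) x',np.percentile(q[:,0],[1,99]).round(1),'y',np.percentile(q[:,1],[1,99]).round(1))
E
python3 -c "
from h import *
s=manip.sense();go(10,12,0);
m=R.from_quat(s['tool_rot']).as_matrix();t=np.r_[O+.010*EX+.012*EY,0.];print(((t-s['tcp_pos'])@m*1000).round(1))"; python3 red.py; python3 wf.py 2>/dev/null|head -2
```

```text
t 36.93 tcp [563.5  27.9  85.9] x [-0.056  0.998  0.   ] y [ 0.998  0.056 -0.001] F [-0.3  0.5 -0.3] M [-0.05  0.04 -0.  ] gap -0.1
now in fixture 12.9 13.9 yaw err of -x -89.83
travel [-1.9 -2.8 85.9]
[-1.9 -2.8 85.9]
n 353
red (z=73) x [ 2.6 47.4] y [-167.4   -1.2]
mask [  77    0   44  190 2926] n 5
wedge [ 0.482 -0.392 -0.31 ] -17.76 cost 2482.0 of 2926.0
```

Call:
send_rows --motion '[{"gripper": 0, "travel": [10, -3, 15], "rotation": [0, 0, 0]}, {"gripper": 0, "travel": [0, 0, 25], "rotation": [0, 0, 0]}, {"gripper": 0, "travel": [0, 0, 25], "rotation": [0, 0, 0]}, {"gripper": 0, "travel": [0, 0, 13], "rotation": [0, 0, 0]}, {"gripper": 0, "travel": [0, 0, 7], "rotation": [0, 0, 0]}, {"gripper": 0, "travel": [-3, 0, 0], "rotation": [0, 0, 0]}, {"gripper": 0, "travel": [-3, 0, 0], "rotation": [0, 0, 0]}, {"gripper": 0, "travel": [-3, 0, 0], "rotation": [0, 0, 0]}, {"gripper": 0, "travel": [-2, 0, 0], "rotation": [0, 0, 0]}, {"gripper": 0, "travel": [-2, 0, 0], "rotation": [0, 0, 0]}, {"gripper": 0, "travel": [-2, 0, 0], "rotation": [0, 0, 0]}, {"gripper": 0, "travel": [-2, 0, 0], "rotation": [0, 0, 0]}]'

```text
t: 38.03
tcp_pos: [0.5623, 0.0184, 0.0016]
tool_rot: [0.688, 0.725, 0.0, 0.0]
force: [-0.2, 0.2, -0.3]
finger_gap: 0.0
```

```bash
python3 -c "
from h import *
go(10,12,0)"; python3 red.py
```

```text
t 38.03 tcp [562.3  18.4   1.6] x [-0.052  0.999 -0.   ] y [0.999 0.052 0.001] F [-0.2  0.2 -0.3] M [ 0.01  0.01 -0.05] gap 0.0
now in fixture 11.1 4.4 yaw err of -x -90.01
travel [ 7.6 -1.1  1.6]
n 357
red (z=73) x [ 3.4 47.5] y [-167.4   -4. ]
```

Call:
send_rows --motion '[{"gripper": 0, "travel": [-2, 0, 0], "rotation": [0, 0, 0]}, {"gripper": 0, "travel": [-2, 0, 0], "rotation": [0, 0, 0]}, {"gripper": 0, "travel": [-2, 0, 0], "rotation": [0, 0, 0]}, {"gripper": 0, "travel": [-2, 0, 0], "rotation": [0, 0, 0]}, {"gripper": 0, "travel": [-2, 0, 0], "rotation": [0, 0, 0]}, {"gripper": 0, "travel": [-2, 0, 0], "rotation": [0, 0, 0]}]'

```text
t: 38.58
tcp_pos: [0.5626, 0.0074, 0.001]
tool_rot: [0.688, 0.725, 0.0, -0.0]
force: [0.7, 7.0, 2.2]
finger_gap: 0.002
```

Call:
send_rows --motion '[{"gripper": 0, "travel": [-2, 0, 0], "rotation": [0, 0, 0]}, {"gripper": 0, "travel": [-2, 0, 0], "rotation": [0, 0, 0]}, {"gripper": 0, "travel": [-2, 0, 0], "rotation": [0, 0, 0]}, {"gripper": 0, "travel": [-2, 0, 0], "rotation": [0, 0, 0]}, {"gripper": 0, "travel": [-2, 0, 0], "rotation": [0, 0, 0]}, {"gripper": 0, "travel": [-2, 0, 0], "rotation": [0, 0, 0]}]'

```text
t: 39.08
tcp_pos: [0.5625, -0.0, 0.0012]
tool_rot: [0.689, 0.724, 0.002, -0.003]
force: [2.1, 23.7, 4.6]
finger_gap: 0.001
```

```bash
python3 -c "
from h import *
go(10,12,0)"; python3 red.py
```

```text
t 39.08 tcp [562.5  -0.    1.2] x [-0.05   0.999  0.007] y [ 0.999  0.05  -0.   ] F [ 2.1 23.7  4.6] M [ 3.42 -0.48  0.22] gap 0.1
now in fixture 10.4 -14.0 yaw err of -x -90.18
travel [26.  -0.5  1.4]
n 341
red (z=73) x [ 4.8 47.5] y [-178.3  -16.7]
```

Force rose from 7 to 23.7 N as the tip went from about 65 to 72 mm in, so the wedge is probably jammed. I'll back off right away and check the fit from the camera numbers.

Call:
send_rows --motion '[{"gripper": 0, "travel": [6, 0, 0], "rotation": [0, 0, 0]}, {"gripper": 0, "travel": [12, 0, -3], "rotation": [0, 0, 0]}, {"gripper": 0, "travel": [20, 0, -20], "rotation": [0, 0, 0]}, {"gripper": 0, "travel": [20, 0, -36], "rotation": [0, 0, 0]}, {"gripper": 0, "travel": [0, 0, -36], "rotation": [0, 0, 0]}, {"gripper": 0, "travel": [0, 0, -36], "rotation": [0, 0, 0]}, {"gripper": 0, "travel": [0, 0, 0], "rotation": [0, 0, 0]}, {"gripper": 0, "travel": [0, 0, 0], "rotation": [0, 0, 0]}]'

```text
t: 39.8
tcp_pos: [0.5619, 0.0527, 0.1346]
tool_rot: [0.688, 0.726, 0.002, 0.003]
force: [-0.6, 0.5, 0.2]
finger_gap: 0.004
```

```bash
cat > wf2.py <<'E'
from h import *
from scipy.optimize import minimize
st(); board()
q0=np.array([(-80,12.5),(80,12.5),(80,-2.5),(-80,-18.5)])/1000
bx=np.array([(30,65),(30,-255),(125,-255),(125,65)])
def wp(p): # fixture mm x,y, yaw deg relative to nominal
    t=YAW-np.pi/2+np.radians(p[2]); Rt=np.array([[np.cos(t),-np.sin(t)],[np.sin(t),np.cos(t)]]); return q0@Rt.T+O+p[0]/1e3*EX+p[1]/1e3*EY
for cam in('scene','top','wrist'):
    c=manip.calibration(cam); im=manip.snapshot(cam); r,g,b=[im[...,i].astype(int) for i in range(3)]
    m=((r>1.8*g+8)&(r>1.8*b+8)).astype(np.uint8)
    roi=np.zeros(m.shape,np.uint8); P=[np.r_[O+x/1e3*EX+y/1e3*EY,.05] for x,y in((-40,-240),(-40,60),(75,60),(75,-240))]; cv2.fillConvexPoly(roi,px(c,P).astype(int),1); m*=roi
    T=cv2.GaussianBlur(m.astype(float),(0,0),1.5)
    def sil(p):
        q=wp(p); S=np.zeros(m.shape,np.uint8); h=cv2.convexHull(px(c,np.vstack([np.c_[q,np.full(4,.018)],np.c_[q,np.full(4,.073)]])).astype(np.float32)); cv2.fillPoly(S,[np.round(h*16).astype(np.int32)],255,cv2.LINE_AA,4)
        if cam!='top':  # occluded by the board (scene) : hide where the board stands in front
            o=cv2.convexHull(px(c,[np.r_[O+x/1e3*EX+y/1e3*EY,z] for x,y in bx for z in(.018,.046)]).astype(np.float32))
            if cam=='scene': cv2.fillPoly(S,[np.round(o*16).astype(np.int32)],0,cv2.LINE_AA,4)
        return cv2.GaussianBlur(S/255.,(0,0),1.5)
    f=lambda p:((sil(p)-T)**2).sum()
    b=min((minimize(f,[16,y,a],method='Nelder-Mead',options=dict(initial_simplex=np.array([16,y,a])+np.array([[0,0,0],[4,0,0],[0,8,0],[0,0,3]]))) for a in(0,-2,2) for y in(-105,-115)),key=lambda r:r.fun)
    print(cam,'mask',m.sum(),'wedge x,y,yaw',b.x.round(1),'straight side',round(b.x[0]+12.5,1),'tip past mouth',round(-115-b.x[1]+80,1),'cost',round(b.fun,1))
E
python3 wf2.py 2>&1|grep -v WARN
```

```text
t 39.8 tcp [561.9  52.7 134.6] x [-0.053  0.999 -0.001] y [0.999 0.053 0.006] F [-0.6  0.5  0.2] M [-0.    0.05  0.  ] gap 0.3
board rect centre 41.5 -95.2 size 136 322 ang 0.04
scene mask 343 wedge x,y,yaw [  21.8 -104.9    0.3] straight side 34.3 tip past mouth 69.9 cost 91.0
top mask 383 wedge x,y,yaw [ 1.890e+01 -1.029e+02  1.000e-01] straight side 31.4 tip past mouth 67.9 cost 20.8
wrist mask 345 wedge x,y,yaw [  49.8 -314.8   10.7] straight side 62.3 tip past mouth 279.8 cost 271.0
```

Run:
```python
from h import *
F=lambda x,y,z:np.r_[O+x/1e3*EX+y/1e3*EY,z/1e3]
for cam in('top','scene'):
  c=manip.calibration(cam); im=np.mean([manip.snapshot(cam).astype(float) for _ in range(3)],0).astype(np.float32); cv2.imwrite(f'pics/z_{cam}.png',im[:,:,::-1])
  for y in (-120,-140,-205,-215):
    xs=np.arange(45,-16,-3); uv=px(c,[F(x,y,46) for x in xs]).astype(np.float32).reshape(-1,1,2)
    v=cv2.remap(im,uv,None,cv2.INTER_LINEAR)[:,0].astype(int)
    print(cam,y,' '.join(f'{x}:{a[0]},{a[1]},{a[2]}' for x,a in zip(xs,v)))
```

```text
top -120 45:60,35,23 42:58,34,21 39:56,31,19 36:53,25,17 33:48,17,11 30:47,8,6 27:53,5,5 24:66,10,10 21:71,9,10 18:73,12,12 15:69,11,9 12:57,10,8 9:41,9,8 6:28,11,10 3:27,19,16 0:51,35,25 -3:84,58,38 -6:106,74,47 -9:113,78,50 -12:112,76,50 -15:113,76,50
top -140 45:60,34,22 42:59,33,21 39:58,32,20 36:53,25,15 33:47,16,10 30:44,11,8 27:45,9,7 24:51,9,8 21:60,12,12 18:61,12,11 15:54,10,8 12:42,10,8 9:33,12,12 6:28,19,20 3:24,20,21 0:22,21,22 -3:28,27,29 -6:40,40,45 -9:54,56,63 -12:61,64,71 -15:47,48,53
top -205 45:61,36,23 42:61,36,24 39:62,37,24 36:61,35,22 33:55,32,20 30:49,33,25 27:61,55,53 24:102,104,104 21:150,156,155 18:142,148,149 15:96,100,101 12:47,49,50 9:22,22,22 6:22,21,22 3:27,27,30 0:51,53,60 -3:75,79,88 -6:78,81,91 -9:60,63,69 -12:37,37,39 -15:30,27,24
top -215 45:59,34,22 42:60,34,22 39:62,36,24 36:63,37,24 33:57,33,21 30:51,35,25 27:61,54,50 24:100,99,98 21:135,138,137 18:122,126,125 15:79,82,81 12:44,42,40 9:32,25,20 6:38,28,21 3:34,27,24 0:30,25,24 -3:34,28,26 -6:41,32,27 -9:46,34,27 -12:48,34,25 -15:47,34,25
scene -120 45:114,80,61 42:113,79,60 39:113,79,60 36:113,7
[... 451 characters left out ...]
132,56,50 -12:115,54,48 -15:90,50,44
scene -205 45:113,78,58 42:113,78,59 39:117,81,61 36:121,84,62 33:119,83,62 30:93,68,52 27:60,50,41 24:48,43,37 21:45,42,37 18:49,45,40 15:52,49,45 12:54,53,49 9:94,74,59 6:136,98,70 3:150,108,76 0:118,87,65 -3:74,60,51 -6:53,47,42 -9:47,43,38 -12:50,47,42 -15:53,49,45
scene -215 45:112,78,58 42:113,78,58 39:117,80,60 36:118,80,59 33:107,73,53 30:91,68,55 27:61,52,46 24:46,42,37 21:43,39,34 18:49,45,41 15:52,49,46 12:49,48,46 9:100,78,60 6:160,115,80 3:188,134,92 0:188,133,91 -3:169,119,83 -6:108,81,60 -9:59,50,44 -12:52,48,45 -15:54,50,46[ WARN:0@2.317] global loadsave.cpp:1063 imwrite_ Unsupported depth image for selected encoder is fallbacked to CV_8U.
```

Call:
send_rows --motion '[{"gripper": 0, "travel": [0, -2, 35], "rotation": [0, 0, 0]}, {"gripper": 0, "travel": [-5, 0, 36], "rotation": [0, 0, 0]}, {"gripper": 0, "travel": [-10, 0, 35], "rotation": [0, 0, 0]}, {"gripper": 0, "travel": [-10, 0, 18], "rotation": [0, 0, 0]}, {"gripper": 0, "travel": [-6, 0, 8], "rotation": [0, 0, 0]}, {"gripper": 0, "travel": [-5, 0, 0], "rotation": [0, 0, 0]}, {"gripper": 0, "travel": [-4, 0, 0], "rotation": [0, 0, 0]}, {"gripper": 0, "travel": [-3, 0, 0], "rotation": [0, 0, 0]}, {"gripper": 0, "travel": [-2, 0, 0], "rotation": [0, 0, 0]}, {"gripper": 0, "travel": [-1, 0, 0], "rotation": [0, 0, 0]}, {"gripper": 0, "travel": [-1, 0, 0], "rotation": [0, 0, 0]}, {"gripper": 0, "travel": [-1, 0, 0], "rotation": [0, 0, 0]}]'

```text
t: 41.3
tcp_pos: [0.561, 0.0047, 0.0008]
tool_rot: [0.688, 0.726, 0.0, 0.001]
force: [-0.2, -0.6, 0.1]
finger_gap: -0.001
```

```bash
python3 -c "
from h import *
go(10,-14,0)"
```

```text
t 41.3 tcp [561.    4.7   0.8] x [-0.053  0.999 -0.   ] y [0.999 0.053 0.001] F [-0.2 -0.6  0.1] M [ 0.03 -0.04  0.02] gap -0.1
now in fixture 9.2 -9.2 yaw err of -x -89.99
travel [-4.8  0.8  0.8]
```

Call:
send_rows --motion '[{"gripper": 0, "travel": [-1.5, 0, 0], "rotation": [0, 0, 0]}, {"gripper": 0, "travel": [-1.5, 0, 0], "rotation": [0, 0, 0]}, {"gripper": 0, "travel": [0, 0, 0], "rotation": [0, 0, 0]}]'

```text
t: 41.55
tcp_pos: [0.5609, 0.0014, 0.0001]
tool_rot: [0.688, 0.725, 0.0, 0.0]
force: [0.2, 0.2, -0.9]
finger_gap: 0.0
```

Call:
send_rows --motion '[{"gripper": 0, "travel": [-1, 0, 0], "rotation": [0, 0, 0]}, {"gripper": 0, "travel": [0, 0, 0], "rotation": [0, 0, 0]}]'

```text
t: 41.72
tcp_pos: [0.5608, 0.0007, -0.0]
tool_rot: [0.688, 0.725, 0.0, -0.0]
force: [0.6, 0.2, 0.2]
finger_gap: 0.001
```

Call:
send_rows --motion '[{"gripper": 0, "travel": [-1, 0, 0], "rotation": [0, 0, 0]}, {"gripper": 0, "travel": [0, 0, 0], "rotation": [0, 0, 0]}]'

```text
t: 41.88
tcp_pos: [0.5607, 0.0006, -0.0]
tool_rot: [0.688, 0.725, 0.0, -0.001]
force: [0.7, 4.0, 0.5]
finger_gap: 0.001
```

Call:
send_rows --motion '[{"gripper": 0, "travel": [-1, 0, 0], "rotation": [0, 0, 0]}, {"gripper": 0, "travel": [0, 0, 0], "rotation": [0, 0, 0]}]'

```text
t: 42.05
tcp_pos: [0.5606, 0.0006, 0.0]
tool_rot: [0.689, 0.725, 0.001, -0.001]
force: [1.2, 8.2, 1.0]
finger_gap: 0.002
```

Call:
send_rows --motion '[{"gripper": 0, "travel": [-1, 0, 0], "rotation": [0, 0, 0]}, {"gripper": 0, "travel": [-0.7, 0, 0], "rotation": [0, 0, 0]}, {"gripper": 0, "travel": [0, 0, 0], "rotation": [0, 0, 0]}]'

```text
t: 42.3
tcp_pos: [0.5605, 0.0004, 0.0001]
tool_rot: [0.689, 0.725, 0.001, -0.002]
force: [1.0, 14.9, 3.1]
finger_gap: 0.004
```

Call:
send_rows --motion '[{"gripper": 0, "travel": [4, 0, 0], "rotation": [0, 0, 0]}, {"gripper": 0, "travel": [8, 0, 0], "rotation": [0, 0, 0]}, {"gripper": 0, "travel": [15, 0, -5], "rotation": [0, 0, 0]}, {"gripper": 0, "travel": [15, 0, -30], "rotation": [0, 0, 0]}, {"gripper": 0, "travel": [0, -10, -38], "rotation": [0, 0, 0]}, {"gripper": 0, "travel": [0, -20, -35], "rotation": [0, 0, 0]}, {"gripper": 0, "travel": [0, -35, -15], "rotation": [0, 0, 0]}, {"gripper": 0, "travel": [0, -38, 0], "rotation": [0, 0, 0]}, {"gripper": 0, "travel": [0, -30, 0], "rotation": [0, 0, 0]}, {"gripper": 0, "travel": [0, 0, 0], "rotation": [0, 0, 0]}, {"gripper": 0, "travel": [0, 0, 0], "rotation": [0, 0, 0]}]'

```text
t: 43.22
tcp_pos: [0.4242, 0.032, 0.1233]
tool_rot: [0.688, 0.725, -0.0, -0.0]
force: [1.8, -0.3, 0.5]
finger_gap: -0.001
```

```bash
python3 wf2.py 2>&1|grep -v WARN
python3 - <<'E'
from h import *
# bystanders: compare now with the first pictures outside the arm
for n in('top','scene'):
    a=cv2.imread(f'pics/{n}0.png'); b=manip.snapshot(n)[:,:,::-1].copy(); d=cv2.GaussianBlur(cv2.absdiff(a,b),(5,5),0).max(2)
    k,l,s,c=cv2.connectedComponentsWithStats((d>30).astype(np.uint8)); print(n,[(s[i,:5].tolist()) for i in range(1,k) if s[i,4]>15])
E
```

```text
t 43.22 tcp [424.2  32.  123.3] x [-0.052  0.999 -0.   ] y [ 0.999  0.052 -0.001] F [ 1.8 -0.3  0.5] M [ 0.01 -0.04 -0.03] gap -0.1
board rect centre 41.8 -95.3 size 323 136 ang 89.88
scene mask 315 wedge x,y,yaw [  22.2 -105.9    0.3] straight side 34.7 tip past mouth 70.9 cost 114.1
top mask 385 wedge x,y,yaw [  18.8 -103.3    0. ] straight side 31.3 tip past mouth 68.3 cost 19.4
wrist mask 3839 wedge x,y,yaw [  33.1 -106.9   13.4] straight side 45.6 tip past mouth 71.9 cost 3419.2
top [[47, 127, 341, 273, 33909], [418, 161, 22, 49, 598], [50, 244, 26, 22, 333], [317, 297, 35, 28, 269], [324, 309, 13, 13, 64], [307, 314, 11, 4, 25], [321, 318, 10, 6, 32], [330, 326, 28, 42, 698]]
scene [[326, 0, 79, 170, 5107], [421, 0, 19, 35, 453], [472, 0, 27, 11, 97], [488, 0, 23, 23, 127], [529, 0, 100, 98, 5399], [471, 26, 13, 15, 126], [410, 37, 30, 23, 490], [401, 46, 70, 65, 2312], [376, 57, 18, 14, 114], [560, 97, 38, 31, 708], [590, 97, 9, 5, 34], [538, 118, 60, 48, 1270], [211, 146, 43, 38, 802], [240, 194, 158, 65, 3951]]
```

```bash
python3 -c "
from station import manip
print(manip.sign_off())"
```

```text
the job is handed in; nothing more can be done
None
```

I loaded the board against the rail and stop and jammed the red wedge behind it. I handed the job in at about 43.5 s of the 72 s allowed, with the robot clear. Two force readings went higher than they should have; they are under "What went wrong".

**What I did**
- I pushed the board at two points to the rail and slid it to the end stop, where the force rose from 5 to 15 N. I then pressed it lightly again at two points.
- I set the wedge in thin end first, released it, and pushed it home on its thick end.

**Last checks**
- **Board:** the free edge was level to within 0.2 mm before I put the wedge in. Afterwards the centre was still at fixture y ≈ −95 mm, as it should be, and the angle was within 0.15°.
- **Wedge:** it lies flush along the board (0° in the top view), with its tip about 70 mm past the mouth. It stayed put when I backed away and took a 14.9 N test push, moving only 0.3 mm.
- **Bystanders:** before-and-after pictures show no changes outside the arm, wedge and board areas. I did not check the pencil and tape separately.

**What went wrong or disagreed**
- **Fingertips:** when shut, they sit about 34 mm behind the stated TCP, so my first pushes rode over the board.
- **First wedge lowering:** the wedge landed on the board's top edge with a 96 N wrist force and slid up in the pads. I lifted, set it down, regripped and repeated; the board had not moved.
- **Wedge push:** it peaked at 23.7 N, above the 14–20 N meant as firm.
- **Cleat position:** the pictures suggested the wedge would bind about 30 mm deeper than it did. I trusted the force readings.
- **Camera fits:** the scene camera put the wedge about 3 mm closer to the rail than the top camera, and the wrist camera's fit of the seated wedge failed.

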